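# Crank up the sample lift and scrape it clear

## Task

A porcelain dish has broken in the well of the hand-cranked sample lift. Swing the folded crank handle up and out until it stands upright, crank clockwise (seen from above) until the deck is fully up at its top stop, fold the handle fully flat again, then with the scraper block wipe all four broken pieces off the deck into the catch tray fixed to the lift's front, and stand the scraper back on its rubber mat. The pieces are sharp: do not touch them with the gripper; do not crank while the handle is folded, and leave the tube rack, timer and jar where they are.

Things in the scene. Friction and masses are not known exactly. Their poses are not given: they have to be found in the camera images.
- lift_unit: Fixed white cased sample lift, top 60 mm above the bench. Origin on the bench under the centre of its open square well (110 x 110 mm); own x points away from the catch tray, y towards the crank. Casing spans x -65 to 85, y -80 to 220 mm. The wall between well and tray (x -65 to -55 mm) is as high as the casing. Turned by up to 0.3 rad.
- lift (a joint): Height of the steel deck in the well, m: 0 lowest (deck top 40 mm above the bench, 20 mm below the casing top), 0.021 at its top stop (deck top 1 mm above the casing top). Driven only by the crank, 2.23 mm per rad; it stays where it is left.
- deck_top (a point): Centre of the top face of the steel deck, a plain square plate 106 x 106 mm filling the well; rises with the deck.
- crank (a joint): Crank turn about the vertical axis, rad, growing clockwise seen from above: 0 deck lowest, 9.42 (one and a half turns) at the stop with the deck fully up. Starts between 0 and 1. Stiffness: friction of 0.08 N m only, so about 1.5 N at the handle.
- hub (a point): Point on the crank's vertical axis level with the fold pivot, 103 mm above the bench (x 0, y 150 mm in lift_unit). A dark steel crank arm 16 mm wide runs from the hub (diameter 22 mm) to the pivot, its top 13 mm and underside 23 mm below this point. The casing top is 43 mm below; a collar of diameter 30 mm reaches up to 25 mm below.
- fold (a joint): Fold of the handle about the horizontal pin at the outer end of the crank arm, rad: 0 folded flat (the handle lies back over the arm and hub), 1.571 upright against its stop. Friction of 0.08 N m holds it where it is left, so it must be pressed fully home (about 1 N at its end); it does not drop or spring.
- handle_pivot (a point): Fold pin axis of the handle, at the outer end of the crank arm, 57 mm from the crank axis. The pin is level and square to the arm. It lies between two steel cheeks that are 20 mm wide over all.
- handle_end (a point): Free end of the crank handle, 88 mm from handle_pivot. Its grip, a black round sleeve of diameter 20 mm, covers 16 to 88 mm from the pivot and spins freely about its own length, so it can be held through the turn. Folded, the end lies 31 mm past the crank axis, 43 mm above the casing, nothing under its last 15 mm; upright it is 191 mm above the bench.
- tray_in (a point): Centre of the inner floor of the aluminium catch tray fixed to the front of the lift, 4 mm above the bench. Inside 100 mm (lift_unit x) by 128 mm (y); rim 42 mm above the bench, walls 4 mm. Axes as lift_unit; the inner space starts 4 mm in front of the casing.
- piece1: Broken piece of white porcelain, a flat four-cornered lump about 26 mm across and 10 mm thick, 12 g, lying on the deck. Origin at the centre of its underside as built (it may turn over).
- piece2: Broken piece of white porcelain, a flat five-cornered lump about 25 mm across and 10 mm thick, 12 g, lying on the deck. Origin at the centre of its underside as built (it may turn over).
- piece3: Broken piece of white porcelain, a flat three-cornered lump about 28 mm across and 10 mm thick, 12 g, lying on the deck. Origin at the centre of its underside as built (it may turn over).
- piece4: Broken piece of white porcelain, a flat five-cornered lump about 26 mm across and 10 mm thick, 12 g, lying on the deck. Origin at the centre of its underside as built (it may turn over).
- scraper: White plastic scraper block, about 130 to 250 g, standing on its mat: a foot 30 mm (own x) by 112 mm (own y) and 25 mm high, and on its centre a grip 20 mm (x) by 50 mm (y) that reaches 66 mm above the underside. Origin at the centre of its underside. Alike from both sides.
- mat: Black rubber mat fixed on the bench, 90 mm (x) by 150 mm (y), 3 mm thick, where the scraper belongs. Origin at the centre of its underside.
- tube_rack: Blue tube rack 90 x 200 mm, 80 mm high, with three red-capped tubes that reach 106 mm; bystander, origin at the centre of its underside.
- timer: White bench timer 60 x 85 x 18 mm; bystander, origin at the centre of its underside.
- jar: Amber jar with white cap, 52 mm in diameter, 75 mm high; bystander, origin at the centre of its underside.
There are look-alikes about, which are no part of the job. There is more than one size of the mat; the one meant has the size given above.

How it is judged:
By the outcome, as a careful person would: the job done as asked, in the order asked, and still so for the second after the job is handed in, with the robot touching nothing.
It also fails if it takes over 72 s, if anything falls off the work surface, if the arm or the gripper's body presses on something with over 40 N, if the wrist force passes 120 N, or if a joint passes its speed limit or range.

## Robot

A 6-joint arm with a two-finger parallel gripper is mounted at the origin on the work surface. World frame = base frame: x ahead of the robot, y to its left, z up, the work surface at z = 0. Lengths are in m, angles in degrees, forces in N, time in s.
With the tool pointing down it reaches from about 0.4 to 0.825 m from the base axis. Payload 7 kg.
Tool frame: the origin (TCP) lies at the very end of the fingers, on their centre line; the grasp point (between the pads) lies 19 mm behind it; x points along the fingers, y is the direction in which the jaws open and shut, and the axes are right-handed (so a half turn about x gives the same grasp; the last joint's range is limited). The gripper opens to 88 mm and grips with 3 to 60 N. Pads are 19 mm wide; open, the fingers measure 130 mm over their backs; the gripper's body (78 mm by 193 mm) begins 47 mm behind the grasp point.
Start: joints at [-53.279, 20.546, 0.682, 0, -70.136, -16.507], TCP at [0.233, -0.633, 0.227] pointing down, gripper open.
Joint ranges: [-176.03, 176.03], [-82.01, 121.73], [-58.28, 71.71], [-173.87, 95.51], [-174.79, -0.11], [-173.66, 173.66]. Speed limits (degrees/s): [136.94, 136.94, 172.46, 180, 180, 180].

## Interface

Orientations are given as [roll, pitch, yaw] about the fixed x, y, z axes, in that order (R = Rz(yaw) Ry(pitch) Rx(roll)).
In Python, from plant import monitor, eyes, ticket gives the robot as it stands. The module is installed in compiled form; this text tells all that it offers.
- The arm moves only by the shell command python3 -m crank 'ROWS'. ROWS is JSON, a list of rows, each an object with "linear": the shift along the world's x, y, z in units of 60 mm (1.0 is 60 mm), a list of three; "rot": the turn, a rotation vector about the world's x, y, z in units of 5 degrees (1.0 is 5 degrees), a list of three; "hand": the opening, from 0 (shut) to 1 (fully open). In form: [{"linear": [tx, ty, tz], "rot": [ax, ay, az], "hand": hand}, ...]. A call has 1 to 20 rows; each row shifts and turns the pose as measured when the row begins; what a row does not reach is not made up. A row lasts 1/8 s, in which the tool goes at most 62.5 mm and 10.7 degrees, less where a joint would pass 70% of its speed; a pose out of reach is approached as far as the arm can. A call is refused whole if a number of a shift passes 1 or a number of a turn 1, either way. A call with a gripper value outside its range is refused whole. The fingers move at their own pace and stop on an object; the grip force is fixed at half the most. Time passes only in rows, so rows that do not move let the fingers close. It gives the time, the measured TCP pose, the force and the opening at its end, in the units of the state.
- monitor.get_obs(): the state, without advancing time (a new reading comes with each control period).
- eyes.snapshot(name): name is "side" or "top"; returns a dict with "image" (480x640x3 uint8, red, green, blue), "depth" (480x640 float32, m along the optical axis (not along the pixel's ray), 0 where there is no reading), "K" (3x3 intrinsics, pixels), "k1" (the pictures are not rectified: a ray, as slopes to the right and down, at radius r is drawn at 1 + k1 r^2 times it, then the intrinsics apply), "camera_from_world" (4x4, takes a point from world to camera coordinates). Camera axes: x right, y up, looking along -z (the intrinsics and any distortion apply to the point x, -y, -z); pixel columns grow to the right and rows downward; lengths in m; the calibration is good to about 2 mm. A picture is of the moment at which its call begins.
- ticket.close_job(): hands the job in, once; it reports no verdict.
The state is a dict: "clock": time; "joint_pos": joint angles; "qvel": joint speeds; "tau": joint torques, N m; "tool_pos": TCP position; "orientation": TCP orientation; "force": force on the tool from outside, world axes, zero at the start; "moment": the same for the moment, N m; "opening": finger opening in m.
Only numpy, scipy, OpenCV 4.12 (cv2) and the standard library are available. Lean on these libraries where they do the work, as an engineer would, in place of code of your own. Each camera call takes 0.05 s, during which the arm holds its last target.

## Working session

There is one attempt and no reset: what is moved stays moved. The work goes in short steps, Python scripts to look and compute and a shell command to move; the robot and the scene stay as the last step left them, time stands still between calls to the robot, and variables do not carry over. Pictures are saved under pics/ and viewed, and the job is handed in when it is done.

```bash
mkdir -p pics; cat > h.py <<'E'
import numpy as np, cv2
from plant import monitor, eyes, ticket
def snap(name,tag):
    s=eyes.snapshot(name)
    cv2.imwrite(f'pics/{tag}.png',s['image'][:,:,::-1])
    np.savez(f'/tmp/{tag}.npz',**s)
    return s
def load(tag): return dict(np.load(f'/tmp/{tag}.npz'))
def ray(s,u,v):
    K=s['K'];k1=float(s['k1'])
    x=(u-K[0,2])/K[0,0];y=(v-K[1,2])/K[1,1]
    xd,yd=x,y
    for _ in range(20):
        r2=x*x+y*y;x=xd/(1+k1*r2);y=yd/(1+k1*r2)
    T=np.linalg.inv(s['camera_from_world'])
    d=T[:3,:3]@np.array([x,-y,-1.0]); return T[:3,3],d
def atz(s,u,v,z):
    o,d=ray(s,u,v); return o+d*(z-o[2])/d[2]
def dep(s,u,v,w=1):
    o,d=ray(s,u,v); p=s['depth'][int(v)-w:int(v)+w+1,int(u)-w:int(u)+w+1]; p=p[p>0]
    return o+d*np.median(p)
def proj(s,P):
    c=s['camera_from_world']@np.append(P,1); x=c[0]/-c[2];y=-c[1]/-c[2]
    f=1+float(s['k1'])*(x*x+y*y);K=s['K']
    return np.array([K[0,0]*x*f+K[0,2],K[1,1]*y*f+K[1,2]])
def cloud(s):
    h,w=s['depth'].shape;K=s['K'];k1=float(s['k1'])
    u,v=np.meshgrid(np.arange(w),np.arange(h))
    xd=(u-K[0,2])/K[0,0];yd=(v-K[1,2])/K[1,1];x,y=xd.copy(),yd.copy()
    for _ in range(20):
        r2=x*x+y*y;x=xd/(1+k1*r2);y=yd/(1+k1*r2)
    T=np.linalg.inv(s['camera_from_world'])
    P=np.stack([x,-y,-np.ones_like(x)],-1)*s['depth'][...,None]
    W=P@T[:3,:3].T+T[:3,3]; W[s['depth']<=0]=np.nan
    return W
def tri(s1,p1,s2,p2):
    o1,d1=ray(s1,*p1);o2,d2=ray(s2,*p2)
    t=np.linalg.lstsq(np.stack([d1,-d2],1),o2-o1,rcond=None)[0]
    a=o1+d1*t[0];b=o2+d2*t[1]; return (a+b)/2,np.linalg.norm(a-b)
E
python3 - <<'E'
from h import *
print(monitor.get_obs())
for n in('top','side'):
    s=snap(n,n+'0');print(n,s['K'],s['k1'],np.linalg.inv(s['camera_from_world']))
E
```

```text
{'clock': 0.0, 'joint_pos': array([-5.32792032e+01,  2.05927550e+01,  6.33542437e-01, -2.00879823e-02,
       -7.01352718e+01, -1.65075486e+01]), 'qvel': array([-0.07181328, -0.02583325, -0.03690859, -0.0165381 ,  0.00647433,
        0.01276504]), 'tau': array([ 1.00220059e-03, -5.82716739e+01,  2.93074644e+01,  6.99754223e+00,
        7.11113287e-03, -1.97905629e-04]), 'tool_pos': array([ 0.2330361 , -0.63297748,  0.22560613]), 'orientation': array([ 95.20674783,  89.90364647, 115.41315449]), 'force': array([ 0.10557244, -0.31755189,  0.62069217]), 'moment': array([0.06459435, 0.04182148, 0.00134324]), 'opening': 0.08777239632482607}
top [[550.90477926   0.         314.21275382]
 [  0.         550.90477926 246.80913775]
 [  0.           0.           1.        ]] 0.05627917043749768 [[-7.18480712e-03  9.96335094e-01 -8.52335564e-02  3.54655526e-01]
 [-9.99903911e-01 -6.14763849e-03  1.24247868e-02  4.32180667e-05]
 [ 1.18552661e-02  8.53146361e-02  9.96283527e-01  1.51144520e+00]
 [ 0.00000000e+00  0.00000000e+00  0.00000000e+00  1.00000000e+00]]
side [[468.87007263   0.         316.36469412]
 [  0.         468.87007263 248.29302917]
 [  0.           0.           1.        ]] -0.12150027380172326 [[-0.91746754  0.21994029 -0.33148089  0.06027095]
 [-0.39708652 -0.45606935  0.796444    1.00294912]
 [ 0.02399185  0.86233811  0.50576414  0.75642658]
 [ 0.          0.          0.          1.        ]]
```

View pics/top0.png

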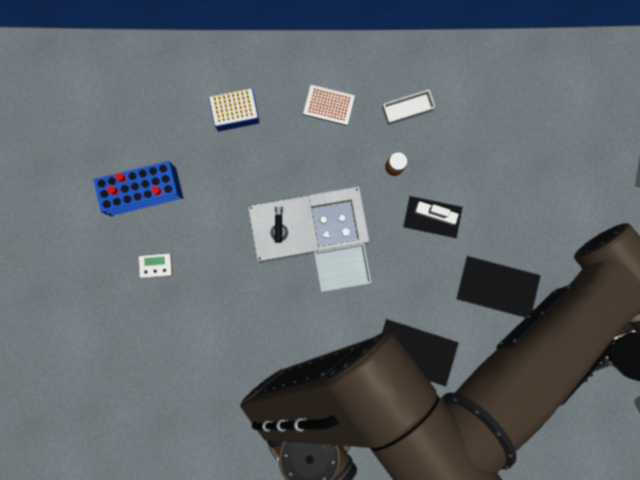

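View pics/side0.png

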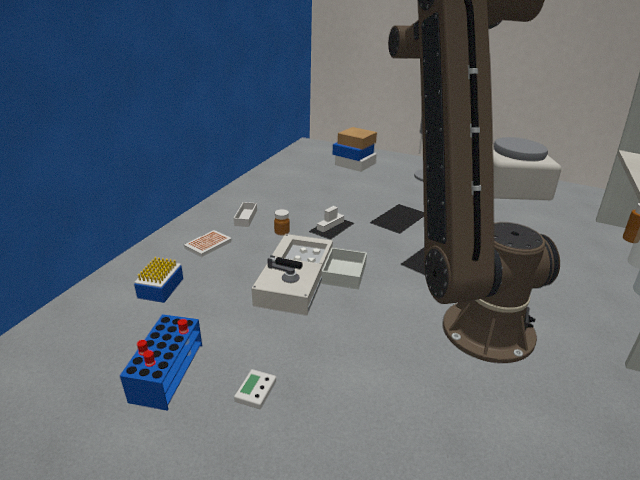

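```bash
python3 - <<'E'
from h import *
t=load('top0');s=load('side0')
a=t['image'][170:310,230:480,::-1];cv2.imwrite('pics/c1.png',cv2.resize(a,None,fx=3.2,fy=3.2,interpolation=cv2.INTER_CUBIC))
a=s['image'][190:330,230:430,::-1];cv2.imwrite('pics/c2.png',cv2.resize(a,None,fx=4,fy=4,interpolation=cv2.INTER_CUBIC))
W=cloud(t)
for p in [(280,200),(330,265),(345,285),(450,212),(415,205),(440,230),(290,235),(322,219),(397,160),(500,286)]:
    print(p,dep(t,*p).round(4))
E
```

```text
(280, 200) [0.6046 0.0721 0.0583]
(330, 265) [ 0.4333 -0.0616  0.0043]
(345, 285) [ 0.3784 -0.1019  0.0064]
(450, 212) [ 0.5735 -0.3867  0.0324]
(415, 205) [ 0.5977 -0.298   0.0051]
(440, 230) [ 0.528  -0.3656  0.0033]
(290, 235) [0.5109 0.0459 0.0572]
(322, 219) [ 0.554  -0.0395  0.0513]
(397, 160) [ 0.7071 -0.2389  0.0753]
(500, 286) [ 0.3734 -0.5246  0.0021]
```

View pics/c1.png

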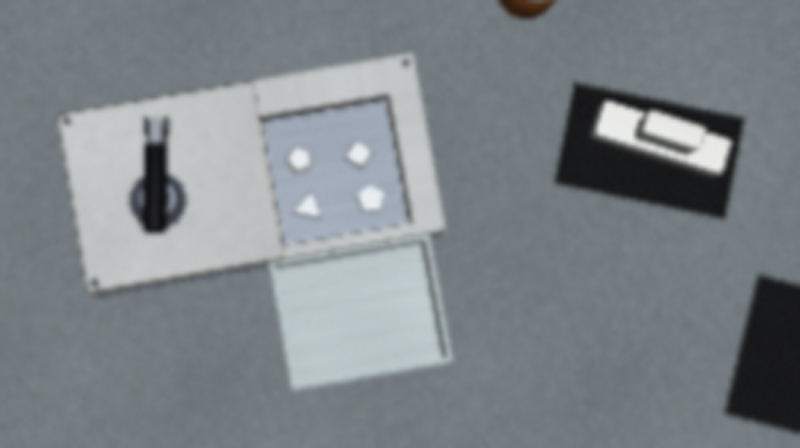

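View pics/c2.png

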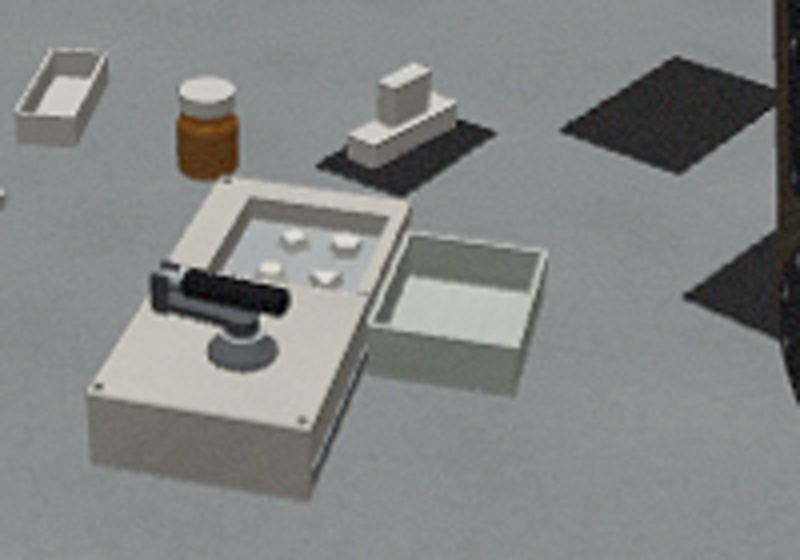

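```bash
cat > fit.py <<'E'
from h import *
def rigid(L,Wd):
    L=np.array(L);Wd=np.array(Wd)[:,:2];lc=L.mean(0);wc=Wd.mean(0)
    H=(L-lc).T@(Wd-wc);th=np.arctan2(H[0,1]-H[1,0],H[0,0]+H[1,1])
    R=np.array([[np.cos(th),-np.sin(th)],[np.sin(th),np.cos(th)]])
    return th,R,wc-R@lc,(Wd-(L@R.T+wc-R@lc))
E
python3 - <<'E'
from fit import *
t=load('top0');s=load('side0')
tp=lambda p:(p[0]/3.2+230-.35,p[1]/3.2+170-.35)
sp=lambda p:(p[0]/4+230-.4,p[1]/4+190-.4)
L=[(.085,.22),(.085,-.08),(-.065,-.08),(-.065,.22)]
T=[(60,115),(413,55),(443,230),(91,293)]
S=[(88,399),(225,178),(409,204),(312,432)]
A=[];
for a,b in zip(T,S):
    P,e=tri(t,tp(a),s,sp(b));print('tri',P.round(4),round(e,4));A.append(P)
for nm,Z in(('top',[atz(t,*tp(a),.06) for a in T]),('side',[atz(s,*sp(a),.06) for a in S]),('tri',A)):
    th,R,o,r=rigid(L,Z);print(nm,np.degrees(th),o,(r*1000).round(1).tolist())
# mats
for nm,c in(('mat1',[(575,83),(743,118),(724,217),(556,183)]),):
    Z=np.array([atz(t,*tp(a),.003) for a in c]);print(nm,Z.mean(0),np.linalg.norm(np.diff(Z,axis=0),axis=1), np.degrees(np.arctan2(*(Z[0]-Z[1])[[1,0]])))
for nm,c in(('mat2',[(468,257),(540,275),(530,315),(457,297)]),):
    Z=np.array([atz(t,*a,.003) for a in c]);print(nm,Z.mean(0),np.linalg.norm(np.diff(Z,axis=0),axis=1))
# scraper foot/grip, handle
def side(a): return sp(a)
g=[(650,108),(706,128),(696,150),(641,133)]
Z=np.array([atz(t,*tp(a),.069) for a in g]);print('grip',Z.mean(0),np.linalg.norm(np.diff(Z,axis=0),axis=1))
f=[(605,101),(732,138),(720,175),(593,135)]
Z=np.array([atz(t,*tp(a),.028) for a in f]);print('foot',Z.mean(0),np.linalg.norm(np.diff(Z,axis=0),axis=1),np.degrees(np.arctan2(*(Z[0]-Z[1])[[1,0]])))
W=cloud(t);m=(W[...,2]>.055)&(W[...,2]<.08)
uu=m[195:235,405:465];print('grip cloud',np.nanmean(W[195:235,405:465][uu],0),uu.sum())
for nm,p in(('end',(155,231)),('piv',(156,130))):
    print(nm,dep(t,*tp(p)),atz(t,*tp(p),.11))
print('sidegrip top corners',[ (dep(s,*sp(p),0)).round(4).tolist() for p in((405,80),(405,100))])
print('deck',[dep(t,*tp(p)).round(4).tolist() for p in((330,180),(300,230),(385,180),(290,130))])
E
```

```text
tri [0.5908 0.1567 0.0507] 0.0009
tri [ 0.6394 -0.1384  0.0562] 0.0003
tri [ 0.4932 -0.1608  0.0575] 0.0021
tri [0.4427 0.1308 0.0539] 0.0013
top 9.587999278876886 [ 0.54233711 -0.07391697] [[0.2, -1.3], [-0.7, 0.6], [0.4, 2.8], [0.1, -2.1]]
side 10.146123917386431 [ 0.54053553 -0.06622685] [[-2.1, 2.5], [-2.2, -2.3], [2.1, 0.1], [2.2, -0.3]]
tri 9.533177286109494 [ 0.54325985 -0.07360698] [[0.2, -0.7], [-1.0, 0.0], [0.8, 2.5], [-0.1, -1.8]]
mat1 [ 0.56548392 -0.34614249  0.003     ] [0.14752644 0.08779739 0.14671517] 77.62968526742013
mat2 [ 0.37370753 -0.52045058  0.003     ] [0.19957955 0.11255513 0.2009805 ]
grip [ 0.5730946 -0.3510724  0.069    ] [0.04875371 0.02021468 0.04716977]
foot [ 0.57296325 -0.35171744  0.028     ] [0.11160985 0.0333971  0.11215903] 73.07869488266803
grip cloud [ 0.57290808 -0.35038062  0.06752144] 160
end [0.48742865 0.07445671 0.11451438] [0.48785772 0.07469718 0.11      ]
piv [0.56954123 0.07387596 0.10749958] [0.56915852 0.07374447 0.11      ]
sidegrip top corners [[0.5693, -0.338, 0.0692], [0.5665, -0.3327, 0.0533]]
deck [[0.5365, -0.0686, 0.0416], [0.4942, -0.0429, 0.044], [0.5365, -0.1149, 0.0397], [0.5792, -0.0353, 0.0406]]
```

```bash
python3 - <<'E'
from fit import *
t=load('top0');s=load('side0')
Wt=cloud(t);Ws=cloud(s)
def sel(W,lo,hi):
    m=np.all((W>lo)&(W<hi),-1);return W[m]
for nm,lo,hi in(('grip',(.53,-.40,.0645),(.62,-.30,.075)),('jarcap',(.66,-.29,.072),(.76,-.2,.08)),('handle',(.46,.04,.107),(.565,.11,.12)),('timer',(.40,.27,.012),(.55,.40,.025))):
    for k,W in(('t',Wt),('s',Ws)):
        P=sel(W,lo,hi);
        if len(P): print(nm,k,len(P),P.mean(0).round(4),((P.min(0)+P.max(0))/2).round(4))
# handle axis in top: dark pixels pca
P=sel(Wt,(.46,.04,.107),(.565,.11,.12))[:,:2];c=P.mean(0);u,d,v=np.linalg.svd(P-c);print('handle dir',np.degrees(np.arctan2(v[0,1],v[0,0])),c)
# pieces
R0=np.radians(9.6);R=np.array([[np.cos(R0),-np.sin(R0)],[np.sin(R0),np.cos(R0)]]);o=np.array([.542,-.072])
for p in((300,158),(358,154),(307,207),(371,199)):
    z=atz(t,p[0]/3.2+229.6,p[1]/3.2+169.6,.05);print('piece',z.round(4),(R.T@(z[:2]-o)).round(4))
H=o+R@[0,.15];print('hub',H)
# casing cloud: outline mask
m=(Wt[...,2]>.053)&(Wt[...,2]<.066);m[:, :]=m
mm=np.zeros_like(m);mm[180:270,240:375]=m[180:270,240:375]
pts=Wt[mm][:,:2].astype(np.float32);r=cv2.minAreaRect(pts*1000);print('casing rect',r,'exp center',(o+R@[.01,.07])*1000)
E
```

```text
grip t 134 [ 0.5733 -0.3514  0.0689] [ 0.574  -0.3509  0.0698]
grip s 44 [ 0.5714 -0.3449  0.0689] [ 0.5719 -0.3466  0.0691]
jarcap t 185 [ 0.7053 -0.2414  0.0756] [ 0.7064 -0.2406  0.076 ]
jarcap s 71 [ 0.7045 -0.235   0.0747] [ 0.7045 -0.2366  0.075 ]
handle t 202 [0.5242 0.0739 0.113 ] [0.5259 0.0735 0.1134]
handle s 139 [0.5193 0.0829 0.1125] [0.5243 0.0808 0.1125]
timer t 251 [0.4372 0.384  0.0179] [0.4385 0.3833 0.0185]
timer s 243 [0.4339 0.3879 0.0187] [0.4362 0.3857 0.0183]
handle dir -179.88294988229111 [0.52415024 0.07393395]
piece [ 0.5542 -0.0432  0.05  ] [0.0169 0.0264]
piece [ 0.5573 -0.0917  0.05  ] [ 0.0118 -0.022 ]
piece [ 0.513  -0.0486  0.05  ] [-0.0247  0.0279]
piece [ 0.5194 -0.1021  0.05  ] [-0.0273 -0.0259]
hub [0.51698469 0.07589941]
casing rect ((542.0320434570312, -2.8863067626953125), (150.5758514404297, 300.2073669433594), 9.510899543762207) exp center [540.1861481   -1.31258994]
```

```bash
python3 -m crank '[{"linear":[0.2,0.7,0],"rot":[0,0,-0.3],"hand":1},{"linear":[0.33,0.9,0],"rot":[0,0,-0.3],"hand":1},{"linear":[0.33,0.9,0],"rot":[0,0,-0.3],"hand":1},{"linear":[0.33,0.9,0],"rot":[0,0,-0.3],"hand":0.7},{"linear":[0.33,0.9,0],"rot":[0,0,-0.3],"hand":0.7},{"linear":[0.33,0.9,0],"rot":[0,0,-0.3],"hand":0.7},{"linear":[0.33,0.9,0],"rot":[0,0,-0.3],"hand":0.7},{"linear":[0.33,0.9,0],"rot":[0,0,-0.3],"hand":0.7}]'
```

```text
clock: 1.1
tool_pos: [0.3833, -0.2025, 0.2212]
orientation: [108.5, 89.6, 115.9]
force: [1.2, -0.0, 0.7]
opening: 0.0615
```

```bash
python3 -m crank '[{"linear":[0.37,0.9,0],"rot":[0,0,-0.3],"hand":0.6},{"linear":[0.37,0.9,0],"rot":[0,0,-0.3],"hand":0.6},{"linear":[0.37,0.9,0],"rot":[0,0,-0.3],"hand":0.6},{"linear":[0.37,0.9,0],"rot":[0,0,-0.3],"hand":0.6},{"linear":[0.37,0.9,0],"rot":[0,0,-0.3],"hand":0.6},{"linear":[0,0,0],"rot":[0,0,0],"hand":0.6},{"linear":[0,0,0],"rot":[0,0,0],"hand":0.6}]'
python3 - <<'E'
from h import *
snap('top','t1');snap('side','s1');o=monitor.get_obs();print(o['tool_pos'],o['orientation'],o['joint_pos'])
for n in('t1','s1'):
    s=load(n);u,v=proj(s,o['tool_pos']);print(n,u,v)
    c=np.ascontiguousarray(s['image'][int(v)-60:int(v)+60,int(u)-80:int(u)+80,::-1]);c=cv2.resize(c,None,fx=4,fy=4,interpolation=cv2.INTER_CUBIC)
    cv2.circle(c,(int((u-int(u)+80)*4),int((v-int(v)+60)*4)),4,(0,0,255),1);cv2.imwrite(f'pics/{n}c.png',c)
E
```

```text
clock: 1.98
tool_pos: [0.4955, 0.0807, 0.2206]
orientation: [106.5, 89.6, 106.5]
force: [0.8, 0.3, 0.2]
opening: 0.0524
[0.49561212 0.08000718 0.2209139 ] [100.59213715  89.59827114 100.5086692 ] [  31.32467047    4.35143252  -20.9948681    -0.41599483  -64.51152237
 -121.2295888 ]
t1 273.30075416797956 234.12474628916962
s1 297.7153907695704 225.9318951333878
```

```bash
python3 -c "
import cv2,numpy as np
a=cv2.imread('pics/t1c.png');b=cv2.imread('pics/s1c.png')
cv2.imwrite('pics/m1.png',cv2.resize(np.hstack([a,b]),(800,300)))"
```

```text
(no output)
```

View pics/s1c.png

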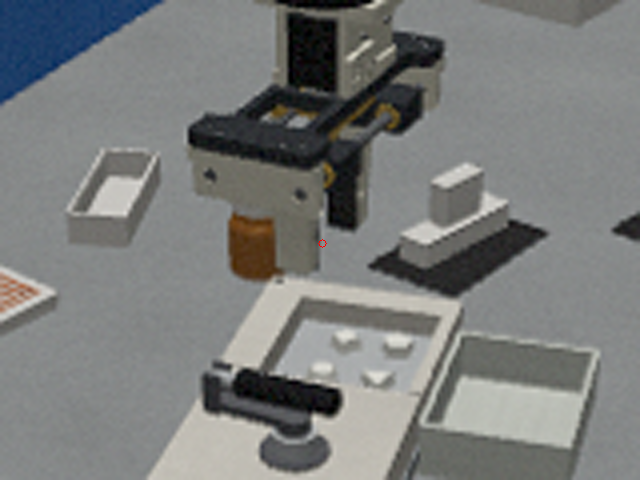

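View pics/t1c.png

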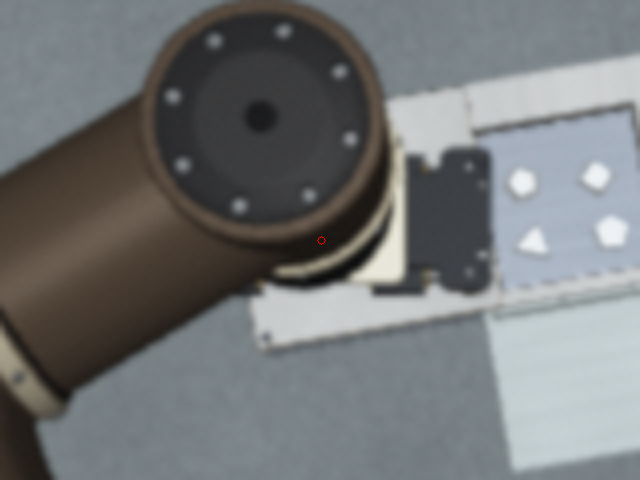

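```bash
python3 - <<'E'
from h import *
s=load('s1');T=np.array([.4956,.0800,.2209])
u0,v0=[int(a) for a in proj(s,T)]
c=s['image'][v0-30:v0+20,u0-40:u0+40,::-1];c=cv2.resize(c,None,fx=10,fy=10,interpolation=cv2.INTER_CUBIC)
for dx in(-.0095,.0095):
  for dy in(-.047,-.0262,.0262,.047):
    for dz in (0,.02):
      u,v=proj(s,T+[dx,dy,dz]);cv2.circle(c,(int((u-u0+40+.5)*10),int((v-v0+30+.5)*10)),5,(0,0,255) if dz==0 else (0,255,0),1)
cv2.imwrite('pics/s1d.png',c)
# depth cloud of fingers
W=cloud(s);m=(W[...,2]>.2)&(W[...,2]<.25)&(abs(W[...,0]-.5)<.06)&(abs(W[...,1]-.08)<.1)
P=W[m];print(len(P));
for lo,hi in((.2,.225),(.225,.235),(.235,.245)):
    Q=P[(P[:,2]>lo)&(P[:,2]<hi)];print(lo,len(Q),Q.min(0) if len(Q) else '',Q.max(0) if len(Q) else '')
E
```

```text
200
0.2 23 [0.48513134 0.05116357 0.21973661] [0.5065832  0.12523439 0.22492941]
0.225 74 [0.48397834 0.04227431 0.22531338] [0.50633014 0.12800202 0.23495875]
0.235 75 [0.48405104 0.04068755 0.2353206 ] [0.50597752 0.12663888 0.24496409]
```

View pics/s1d.png

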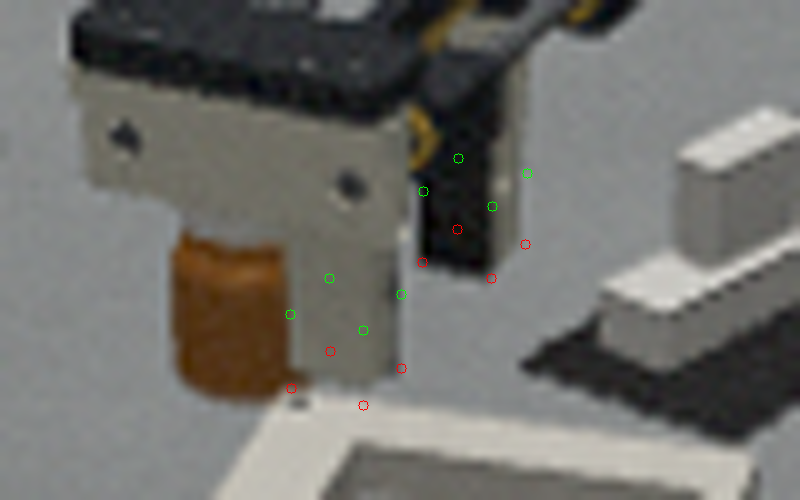

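```bash
python3 - <<'E'
from h import *
s=load('s1');t=load('top0')
c=s['image'][250:310,240:340,::-1];cv2.imwrite('pics/s1e.png',cv2.resize(c,None,fx=8,fy=8,interpolation=cv2.INTER_CUBIC))
c=t['image'][195:255,240:340,::-1];cv2.imwrite('pics/t0e.png',cv2.resize(c,None,fx=8,fy=8,interpolation=cv2.INTER_CUBIC))
E
```

```text
(no output)
```

View pics/s1e.png

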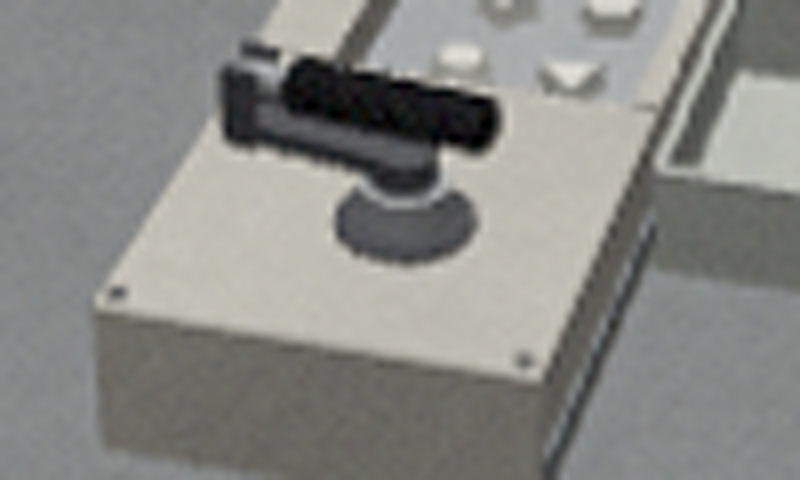

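View pics/t0e.png

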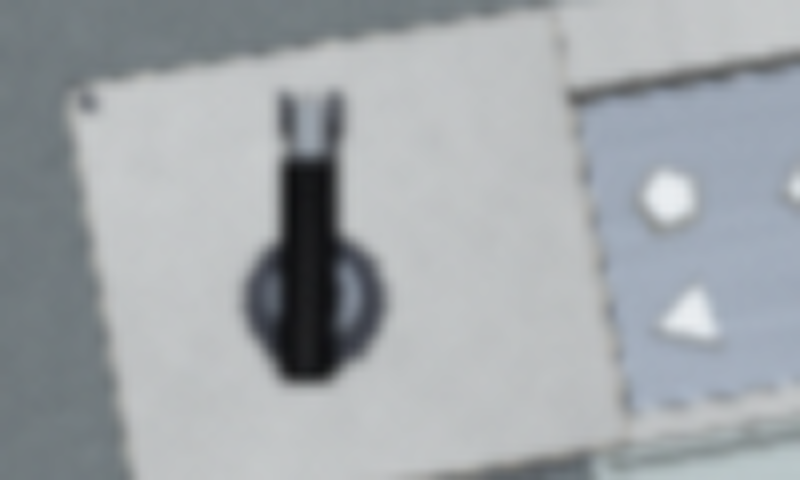

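```bash
python3 - <<'E'
from h import *
s=load('s1');t=load('top0')
S=lambda p:(p[0]/8+240-.44,p[1]/8+250-.44);T=lambda p:(p[0]/8+240-.44,p[1]/8+195-.44)
print('disc side',atz(s,*S((406,225)),.062),'top',atz(t,*T((316,303)),.062),tri(t,T((316,303)),s,S((406,225))))
print('end side',atz(s,*S((485,122)),.103),'top',atz(t,*T((308,375)),.105))
print('sleeve start side',atz(s,*S((298,86)),.103),'top',atz(t,*T((310,160)),.105))
print('cornerBL side',atz(s,*S((95,305)),.06),'top',atz(t,*T((68,92)),.06))
print('screwBL side',atz(s,*S((117,292)),.06),'top',atz(t,*T((88,102)),.06))
o,d=ray(s,*S((406,225)));print(d)
E
```

```text
disc side [0.51650738 0.08016996 0.062     ] top [0.5173751  0.07464282 0.062     ] (array([0.5183645 , 0.0750607 , 0.05824712]), np.float64(0.0012126655260657033))
end side [0.49274175 0.07002568 0.103     ] top [0.48936916 0.07503218 0.105     ]
sleeve start side [0.55758738 0.07663979 0.103     ] top [0.55880436 0.07426196 0.105     ]
cornerBL side [0.58746234 0.16160772 0.06      ] top [0.58847578 0.15677628 0.06      ]
screwBL side [0.58472989 0.15226504 0.06      ] top [0.585098   0.15015306 0.06      ]
[ 0.36870819 -0.74574542 -0.56120193]
```

```bash
python3 -m crank '[{"linear":[0,-0.08,-0.8],"rot":[0,0,0],"hand":0.5},{"linear":[0,0,-0.8],"rot":[0,0,0],"hand":0.45},{"linear":[0,0,-0.5],"rot":[0,0,0],"hand":0.4},{"linear":[0,0,0],"rot":[0,0,0],"hand":0.4}]'
python3 - <<'E'
from h import *
s=snap('side','s2');o=monitor.get_obs();print(o['tool_pos'],o['orientation'],o['force'])
T=o['tool_pos'];u0,v0=[int(a) for a in proj(s,T)]
c=s['image'][v0-40:v0+30,u0-50:u0+50,::-1];c=cv2.resize(c,None,fx=8,fy=8,interpolation=cv2.INTER_CUBIC)
cv2.imwrite('pics/s2d.png',c)
E
```

```text
clock: 2.58
tool_pos: [0.4952, 0.0706, 0.0942]
orientation: [71.1, 89.5, 70.7]
force: [1.6, -0.5, 0.8]
opening: 0.0354
[0.49615265 0.07103358 0.09551877] [61.97408219 89.36735492 61.59432968] [ 0.72135127 -0.30344532  0.23300061]
```

View pics/s2d.png

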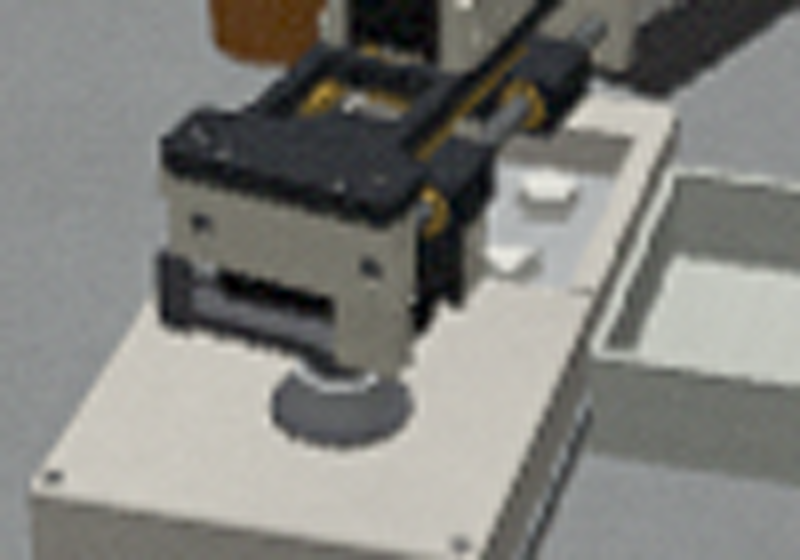

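```bash
python3 -m crank '[{"linear":[-0.02,0.08,-0.18],"rot":[0,0,0],"hand":0.35},{"linear":[0,0,0],"rot":[0,0,0],"hand":0.31},{"linear":[0,0,0],"rot":[0,0,0],"hand":0.31}]'
python3 - <<'E'
from h import *
s=snap('side','s3');t=snap('top','t3');o=monitor.get_obs();print(o['tool_pos'],o['force'],o['opening'])
W=cloud(t);m=(W[...,2]>.10)&(W[...,2]<.118)&(W[...,0]>.5)&(W[...,0]<.58)&(W[...,1]>.04)&(W[...,1]<.11);P=W[m];print(len(P),P.mean(0) if len(P) else '')
T=o['tool_pos'];u0,v0=[int(a) for a in proj(s,T)]
c=s['image'][v0-40:v0+30,u0-50:u0+50,::-1];c=cv2.resize(c,None,fx=8,fy=8,interpolation=cv2.INTER_CUBIC)
cv2.imwrite('pics/s3d.png',c)
c=t['image'][190:260,240:340,::-1];cv2.imwrite('pics/t3d.png',cv2.resize(c,None,fx=8,fy=8,interpolation=cv2.INTER_CUBIC))
E
```

```text
clock: 3.0
tool_pos: [0.497, 0.0766, 0.0876]
orientation: [49.3, 89.1, 48.9]
force: [0.2, 0.9, 1.5]
opening: 0.0272
[0.49680004 0.07648495 0.08741538] [ 0.46027265  0.57534461 -0.30240053] 0.027306439501456
0
```

View pics/s3d.png

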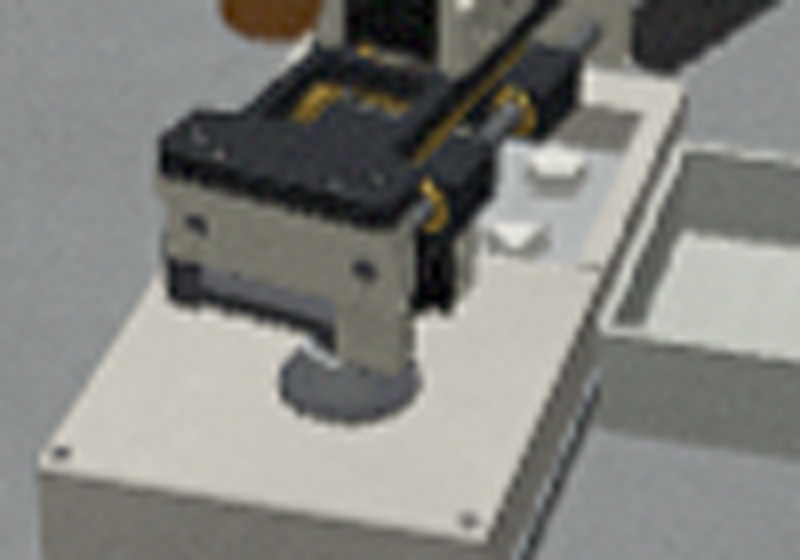

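View pics/t3d.png

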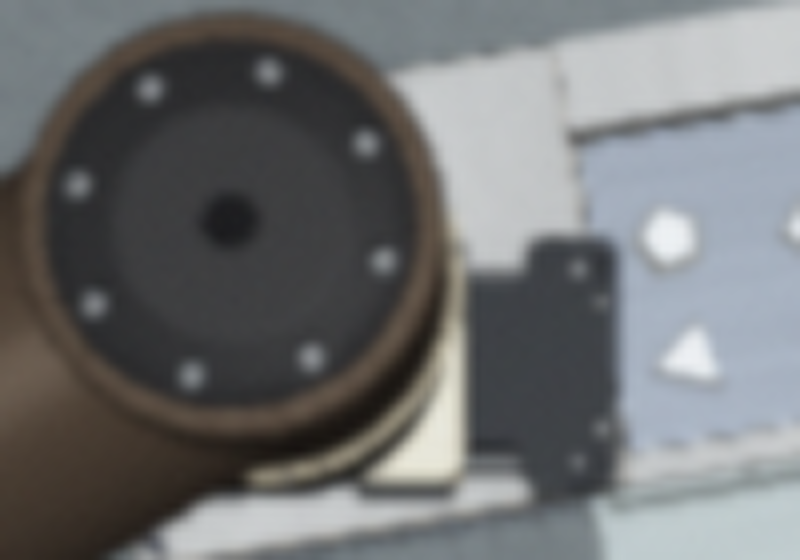

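```bash
python3 -m crank '[{"linear":[0,0,0],"rot":[0,0,0],"hand":0.28},{"linear":[0,0,0],"rot":[0,0,0],"hand":0.27}]'
```

```text
clock: 3.35
tool_pos: [0.497, 0.0767, 0.0879]
orientation: [49.1, 89.0, 48.7]
force: [0.6, 0.4, -0.2]
opening: 0.0236
```

```bash
python3 -m crank '[{"linear":[0,0,0],"rot":[0,0,0],"hand":0.25},{"linear":[0,0,0],"rot":[0,0,0],"hand":0.25}]'
```

```text
clock: 3.6
tool_pos: [0.497, 0.0767, 0.0879]
orientation: [49.1, 89.0, 48.7]
force: [0.5, -0.6, -0.2]
opening: 0.0219
```

```bash
python3 -m crank '[{"linear":[0,0,0],"rot":[0,0,0],"hand":0.2},{"linear":[0,0,0],"rot":[0,0,0],"hand":0.15},{"linear":[0,0,0],"rot":[0,0,0],"hand":0}]'
```

```text
clock: 3.98
tool_pos: [0.497, 0.0769, 0.0879]
orientation: [49.8, 89.0, 49.4]
force: [-1.2, 0.4, -0.2]
opening: 0.019
```

```bash
python3 -m crank '[{"linear":[0.02,0,0.22],"rot":[0,0,0],"hand":0},{"linear":[0.06,0,0.22],"rot":[0,0,0],"hand":0},{"linear":[0.1,0,0.2],"rot":[0,0,0],"hand":0}]'
```

```text
clock: 4.35
tool_pos: [0.5081, 0.0768, 0.1276]
orientation: [51.8, 89.1, 51.4]
force: [5.1, -0.5, -9.0]
opening: 0.0192
```

```bash
python3 -m crank '[{"linear":[0.13,0,0.18],"rot":[0,0,0],"hand":0},{"linear":[0.16,0,0.155],"rot":[0,0,0],"hand":0},{"linear":[0.18,0,0.125],"rot":[0,0,0],"hand":0}]'
python3 - <<'E'
from h import *
s=snap('side','s4')
c=s['image'][200:320,220:380,::-1];cv2.imwrite('pics/s4d.png',cv2.resize(c,None,fx=5,fy=5,interpolation=cv2.INTER_CUBIC))
E
```

```text
clock: 4.72
tool_pos: [0.5356, 0.0762, 0.1559]
orientation: [67.2, 89.3, 66.8]
force: [-0.4, 0.5, -11.3]
opening: 0.0193
```

View pics/s4d.png

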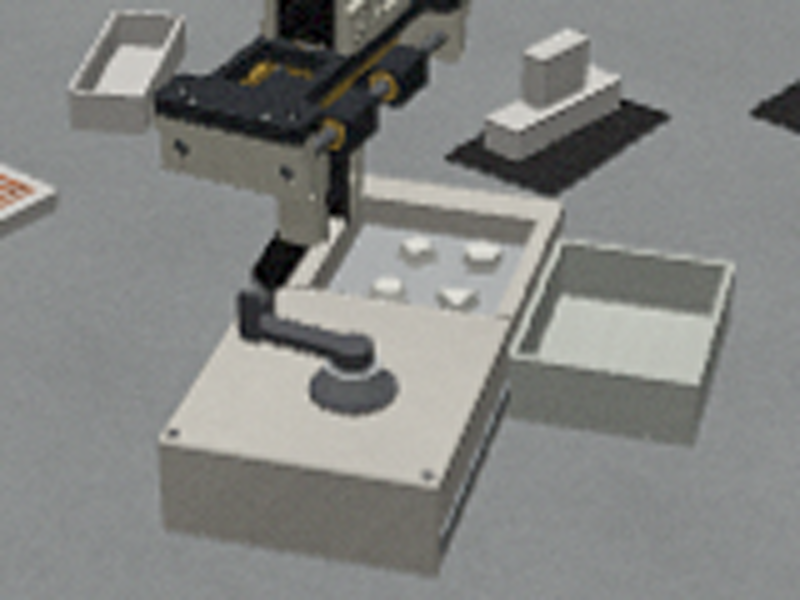

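```bash
python3 -m crank '[{"linear":[0.2,0,0.09],"rot":[0,0,0],"hand":0},{"linear":[0.22,0,0.05],"rot":[0,0,0],"hand":0},{"linear":[0.22,0,0.01],"rot":[0,0,0],"hand":0},{"linear":[0.04,0,0],"rot":[0,0,0],"hand":0}]'
```

```text
clock: 5.28
tool_pos: [0.5769, 0.0757, 0.166]
orientation: [93.4, 89.4, 92.9]
force: [-6.7, 2.4, 0.0]
opening: 0.0194
```

```bash
python3 - <<'E'
from h import *
s=snap('side','s5')
c=s['image'][200:320,220:380,::-1];cv2.imwrite('pics/s5d.png',cv2.resize(c,None,fx=5,fy=5,interpolation=cv2.INTER_CUBIC))
E
```

```text
(no output)
```

View pics/s5d.png

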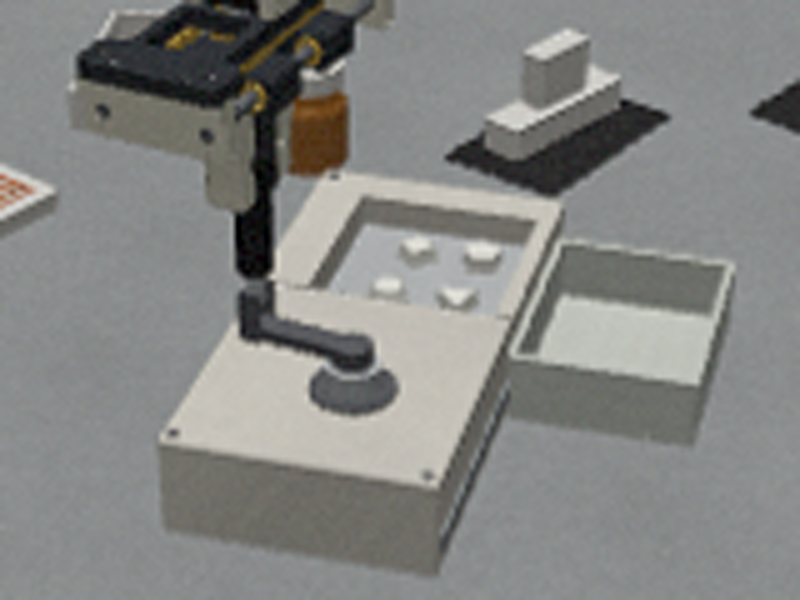

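```bash
cat > circ.py <<'E'
import sys
from h import *
n=int(sys.argv[1]);st=float(sys.argv[2]);C=np.array([float(sys.argv[3]),float(sys.argv[4])]);Rr=float(sys.argv[5])
o=monitor.get_obs();p=o['tool_pos'][:2];d=p-C;ph=np.degrees(np.arctan2(d[1],d[0]))
print('r',np.hypot(*d).round(4),'phi',ph.round(2),'z',o['tool_pos'][2].round(4),'F',o['force'].round(1),'tool axes',o['orientation'].round(1), 'Frad',(o['force'][:2]@d/np.hypot(*d)).round(1),'clk',o['clock'])
for k in range(1,n+1):
    a=np.radians(ph-k*st);q=C+Rr*np.array([np.cos(a),np.sin(a)]);print(((q-p)/.06).round(2).tolist());p=q
E
python3 circ.py 6 15 .517 .0763 .0595
```

```text
r 0.0598 phi -0.59 z 0.166 F [-3.9  1.8  0.3] tool axes [93.3 89.4 92.8] Frad -4.0 clk 5.325
[-0.04, -0.26]
[-0.1, -0.24]
[-0.16, -0.2]
[-0.21, -0.16]
[-0.24, -0.1]
[-0.26, -0.03]
```

```bash
python3 -m crank '[{"linear":[-0.04,-0.26,0],"rot":[0,0,0],"hand":0},{"linear":[-0.1,-0.24,0],"rot":[0,0,0],"hand":0},{"linear":[-0.16,-0.2,0],"rot":[0,0,0],"hand":0}]'; python3 circ.py 6 15 .517 .0763 .0595
```

```text
clock: 5.7
tool_pos: [0.5586, 0.0341, 0.1661]
orientation: [88.5, 89.3, 88.1]
force: [-3.5, 6.6, -1.9]
opening: 0.0189
r 0.0593 phi -45.42 z 0.1661 F [-3.5  6.6 -1.9] tool axes [88.5 89.3 88.1] Frad -7.2 clk 5.7
[-0.2, -0.16]
[-0.24, -0.1]
[-0.26, -0.03]
[-0.26, 0.04]
[-0.24, 0.1]
[-0.2, 0.16]
```

Tracking is very good; the radial force is mildly outward on the stop. Continuing.

```bash
python3 -m crank '[{"linear":[-0.2,-0.16,0],"rot":[0,0,0],"hand":0},{"linear":[-0.24,-0.1,0],"rot":[0,0,0],"hand":0},{"linear":[-0.26,-0.03,0],"rot":[0,0,0],"hand":0},{"linear":[-0.26,0.04,0],"rot":[0,0,0],"hand":0},{"linear":[-0.24,0.1,0],"rot":[0,0,0],"hand":0}]'; python3 circ.py 7 15 .517 .0763 .0595
```

```text
clock: 6.32
tool_pos: [0.488, 0.0269, 0.1663]
orientation: [61.5, 88.5, 60.9]
force: [5.6, 6.2, -11.4]
opening: 0.019
r 0.0573 phi -120.47 z 0.1663 F [  5.6   6.2 -11.4] tool axes [61.5 88.5 60.9] Frad -8.1 clk 6.325
[-0.22, 0.13]
[-0.16, 0.21]
[-0.1, 0.24]
[-0.03, 0.26]
[0.04, 0.26]
[0.1, 0.24]
[0.16, 0.2]
```

```bash
python3 circ.py 6 15 .5177 .0772 .0585; python3 -m crank '[{"linear":[-0.21,0.13,0],"rot":[-0.08,0.05,0],"hand":0},{"linear":[-0.16,0.2,0],"rot":[-0.08,0.05,0],"hand":0},{"linear":[-0.1,0.23,0],"rot":[-0.08,0.05,0],"hand":0},{"linear":[-0.03,0.25,0],"rot":[0,0,0],"hand":0}]'; python3 circ.py 6 15 .5177 .0772 .0585
```

```text
r 0.0584 phi -120.61 z 0.1663 F [  5.6   6.2 -11.4] tool axes [61.5 88.5 60.9] Frad -8.1 clk 6.325
[-0.2, 0.16]
[-0.15, 0.2]
[-0.09, 0.24]
[-0.03, 0.25]
[0.04, 0.25]
[0.1, 0.23]
clock: 6.82
tool_pos: [0.4606, 0.0774, 0.1663]
orientation: [21.6, 89.3, 20.9]
force: [7.8, -3.6, -12.9]
opening: 0.019
r 0.0571 phi 179.79 z 0.1663 F [  7.8  -3.6 -12.9] tool axes [21.6 89.3 20.9] Frad -7.8 clk 6.825
[0.01, 0.25]
[0.1, 0.23]
[0.16, 0.2]
[0.2, 0.15]
[0.24, 0.1]
[0.25, 0.03]
```

```bash
python3 circ.py 7 15 .519 .077 .0585; python3 -m crank '[{"linear":[0.01,0.25,-0.02],"rot":[0,0,0],"hand":0},{"linear":[0.1,0.23,0],"rot":[0,0,0],"hand":0},{"linear":[0.16,0.2,0],"rot":[0,0,0],"hand":0},{"linear":[0.21,0.15,0],"rot":[0,0,0],"hand":0},{"linear":[0.24,0.1,0],"rot":[0,0,0],"hand":0}]'; python3 circ.py 7 15 .519 .077 .0585
```

```text
r 0.0584 phi 179.6 z 0.1663 F [  7.8  -3.6 -12.9] tool axes [21.6 89.3 20.9] Frad -7.8 clk 6.825
[0.03, 0.25]
[0.1, 0.23]
[0.16, 0.2]
[0.2, 0.15]
[0.24, 0.1]
[0.25, 0.03]
[0.25, -0.04]
clock: 7.45
tool_pos: [0.5047, 0.1321, 0.1661]
orientation: [-2.0, 89.3, -2.6]
force: [-1.6, -1.5, -3.1]
opening: 0.0191
r 0.0569 phi 104.57 z 0.1661 F [-1.6 -1.5 -3.1] tool axes [-2.  89.3 -2.6] Frad -1.0 clk 7.45
[0.25, 0.06]
[0.25, -0.04]
[0.23, -0.1]
[0.2, -0.16]
[0.15, -0.2]
[0.1, -0.24]
[0.03, -0.25]
```

```bash
python3 -m crank '[{"linear":[0.25,0.06,0],"rot":[0,0,0],"hand":0},{"linear":[0.25,-0.04,0],"rot":[0,0,0],"hand":0},{"linear":[0.23,-0.1,0],"rot":[0,0,0],"hand":0},{"linear":[0.2,-0.16,0],"rot":[0,0,0],"hand":0},{"linear":[0.15,-0.2,0],"rot":[0,0,0],"hand":0},{"linear":[0.1,-0.24,0],"rot":[0,0,0],"hand":0}]'; python3 circ.py 7 15 .519 .077 .0585
```

```text
clock: 8.2
tool_pos: [0.5782, 0.086, 0.1658]
orientation: [-60.1, 89.5, -60.7]
force: [-12.7, 0.1, 5.2]
opening: 0.0193
r 0.0599 phi 8.64 z 0.1658 F [-12.7   0.1   5.2] tool axes [-60.1  89.5 -60.7] Frad -12.5 clk 8.2
[-0.02, -0.26]
[-0.06, -0.25]
[-0.12, -0.22]
[-0.18, -0.18]
[-0.22, -0.13]
[-0.24, -0.07]
[-0.25, -0.01]
```

```bash
python3 circ.py 1 15 .518 .077 .0583; python3 -m crank '[{"linear":[-0.04,-0.25,0],"rot":[0,0,0],"hand":0},{"linear":[-0.07,-0.25,0],"rot":[0,0,0],"hand":0},{"linear":[-0.13,-0.22,0],"rot":[0,0,0],"hand":0},{"linear":[-0.18,-0.18,0],"rot":[0,0,0],"hand":0},{"linear":[-0.22,-0.13,0],"rot":[0,0,0],"hand":0},{"linear":[-0.24,-0.07,0],"rot":[0,0,0],"hand":0}]'; python3 circ.py 6 15 .518 .077 .0583
```

```text
r 0.0609 phi 8.5 z 0.1658 F [-12.7   0.1   5.2] tool axes [-60.1  89.5 -60.7] Frad -12.5 clk 8.2
[-0.04, -0.26]
clock: 8.95
tool_pos: [0.528, 0.0194, 0.1662]
orientation: [6.8, 89.3, 6.1]
force: [0.5, 7.9, -6.9]
opening: 0.0192
r 0.0585 phi -80.18 z 0.1662 F [ 0.5  7.9 -6.9] tool axes [ 6.8 89.3  6.1] Frad -7.7 clk 8.95
[-0.25, -0.01]
[-0.25, 0.06]
[-0.22, 0.12]
[-0.19, 0.17]
[-0.14, 0.21]
[-0.08, 0.24]
```

```bash
python3 -m crank '[{"linear":[-0.25,-0.01,0],"rot":[0,0,0],"hand":0},{"linear":[-0.25,0.06,0],"rot":[0,0,0],"hand":0},{"linear":[-0.22,0.12,0],"rot":[0,0,0],"hand":0}]'; python3 circ.py 6 10 .518 .077 .0580
```

```text
clock: 9.32
tool_pos: [0.485, 0.0302, 0.1663]
orientation: [13.8, 88.9, 13.0]
force: [6.1, 4.2, -10.6]
opening: 0.0196
r 0.0573 phi -125.2 z 0.1663 F [  6.1   4.2 -10.6] tool axes [13.8 88.9 13. ] Frad -6.9 clk 9.325
[-0.14, 0.1]
[-0.11, 0.13]
[-0.08, 0.15]
[-0.06, 0.16]
[-0.03, 0.17]
[0.0, 0.17]
```

```bash
python3 -m crank '[{"linear":[-0.14,0.1,-0.01],"rot":[-0.04,0.06,0],"hand":0},{"linear":[-0.11,0.13,0],"rot":[0,0.06,0],"hand":0},{"linear":[-0.08,0.15,0],"rot":[0,0.06,0],"hand":0}]'; python3 circ.py 6 8 .518 .077 .0580
```

```text
clock: 9.7
tool_pos: [0.4685, 0.047, 0.167]
orientation: [-41.3, 89.0, -41.8]
force: [25.9, -33.7, -24.4]
opening: 0.0205
r 0.0578 phi -148.78 z 0.167 F [ 25.9 -33.7 -24.4] tool axes [-41.3  89.  -41.8] Frad -4.7 clk 9.7
[-0.06, 0.12]
[-0.04, 0.13]
[-0.03, 0.13]
[-0.01, 0.13]
[0.01, 0.13]
[0.03, 0.13]
```

```bash
python3 -m crank '[{"linear":[0.02,-0.02,-0.01],"rot":[0,0,0],"hand":0},{"linear":[0,0,0],"rot":[0,0,0],"hand":0}]'; python3 - <<'E'
from h import *
t=snap('top','t6');s=snap('side','s6')
for n,sn in(('top',t),('side',s)):
    W=cloud(sn);o=np.array([.543,-.072]);a=np.radians(9.7);R=np.array([[np.cos(a),-np.sin(a)],[np.sin(a),np.cos(a)]])
    L=(W[...,:2]-o)@R
    for nm,m in(('deck',(abs(L[...,0])<.045)&(abs(L[...,1])<.045)),('casing',(abs(L[...,0]-.07)<.008)&(abs(L[...,1])<.06))):
        z=W[...,2][m];z=z[(z>.03)&(z<.08)];print(n,nm,len(z),np.percentile(z,[10,30,50]).round(4) if len(z) else'')
c=s['image'][200:320,220:380,::-1];cv2.imwrite('pics/s6d.png',cv2.resize(c,None,fx=5,fy=5,interpolation=cv2.INTER_CUBIC))
c=t['image'][180:300,240:400,::-1];cv2.imwrite('pics/t6d.png',cv2.resize(c,None,fx=5,fy=5,interpolation=cv2.INTER_CUBIC))
E
```

```text
clock: 9.95
tool_pos: [0.4715, 0.0407, 0.1675]
orientation: [-50.8, 88.4, -51.2]
force: [4.5, -4.3, -7.2]
opening: 0.0194
top deck 954 [0.0574 0.0597 0.0617]
top casing 263 [0.0561 0.0578 0.0597]
side deck 357 [0.0591 0.0605 0.0616]
side casing 113 [0.0577 0.0589 0.0599]
```

View pics/s6d.png

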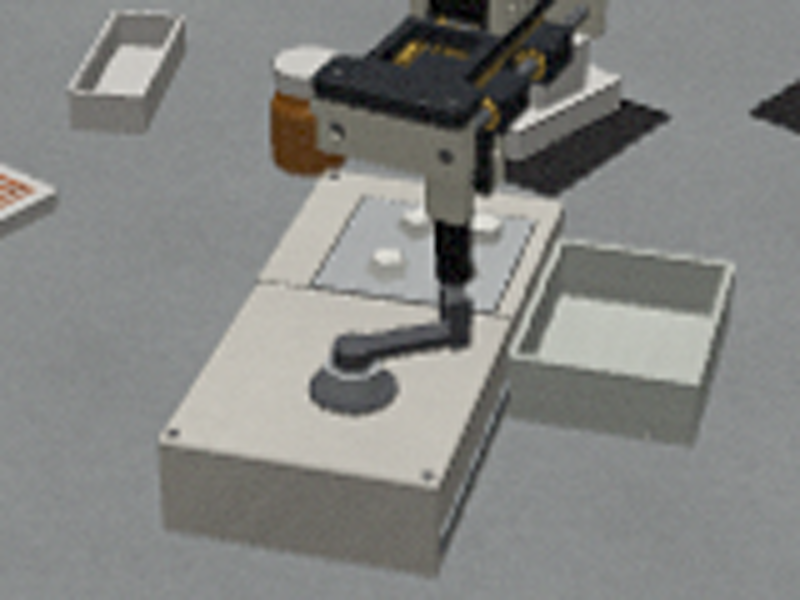

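View pics/t6d.png

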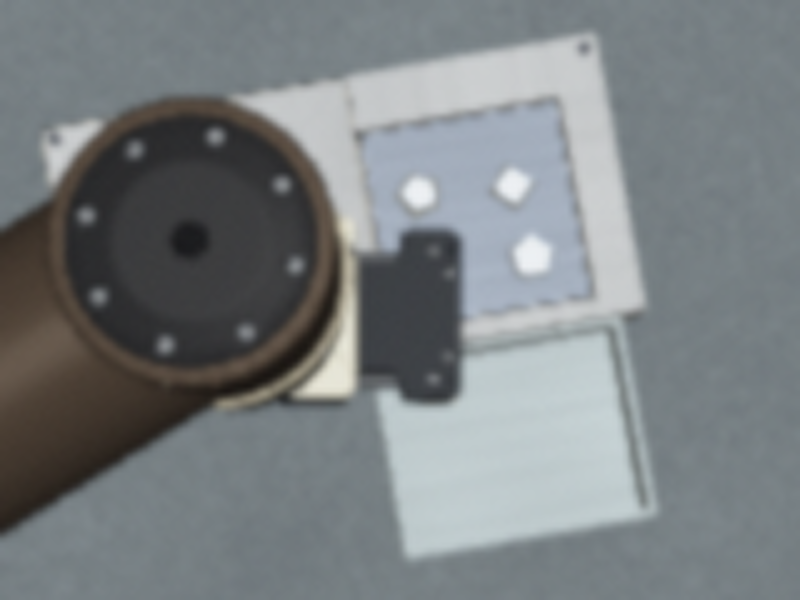

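```bash
python3 -m crank '[{"linear":[-0.04,0.06,-0.02],"rot":[0,0,0],"hand":0},{"linear":[-0.01,0.02,0],"rot":[0,0,0],"hand":0}]';python3 circ.py 1 1 .518 .077 .0580
```

```text
clock: 10.3
tool_pos: [0.4695, 0.0412, 0.1677]
orientation: [-55.0, 87.9, -55.3]
force: [10.4, -9.7, -15.1]
opening: 0.0191
r 0.0602 phi -143.57 z 0.1677 F [ 10.4  -9.7 -15.1] tool axes [-55.   87.9 -55.3] Frad -2.6 clk 10.3
[0.02, 0.04]
```

```bash
python3 -m crank '[{"linear":[0,0,0],"rot":[0,0,0],"hand":0.6},{"linear":[0,0,0],"rot":[0,0,0],"hand":0.6},{"linear":[0,0,0.5],"rot":[0.17,0.12,0],"hand":0.6},{"linear":[0,0,0.5],"rot":[0.17,0.12,0],"hand":0.4}]';python3 - <<'E'
from h import *
print(monitor.get_obs()['joint_pos'].round(1))
s=snap('side','s7');t=snap('top','t7')
c=s['image'][200:320,220:380,::-1];cv2.imwrite('pics/s7d.png',cv2.resize(c,None,fx=5,fy=5,interpolation=cv2.INTER_CUBIC))
E
```

```text
clock: 10.8
tool_pos: [0.4679, 0.0394, 0.2294]
orientation: [-118.5, 89.8, -118.7]
force: [1.0, 0.5, 0.3]
opening: 0.0425
[ 2.900e+01  8.000e-01 -2.390e+01  1.000e-01 -6.560e+01 -1.192e+02]
```

View pics/s7d.png

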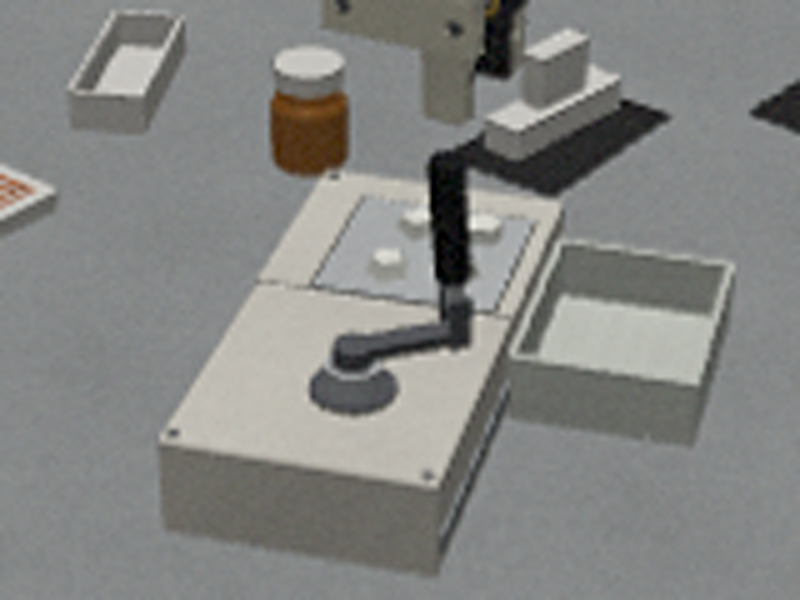

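```bash
python3 - <<'E'
from h import *
s=load('s7')
f=lambda p:(p[0]/5+220-.4,p[1]/5+200-.4)
P=atz(s,*f((456,300)),.103);H=atz(s,*f((354,350)),.090);E=atz(s,*f((448,163)),.191)
d=P-H;print(P,H,E,np.hypot(d[0],d[1]),np.degrees(np.arctan2(d[1],d[0])))
# handle pixels cloud
W=cloud(s);m=(W[...,2]>.125)&(W[...,2]<.2)&(abs(W[...,0]-.47)<.05)&(abs(W[...,1]-.04)<.05)
Q=W[m];
for lo in(.125,.145,.165,.18):
    q=Q[(Q[:,2]>lo)&(Q[:,2]<lo+.015)];print(lo,len(q),np.median(q,0).round(4) if len(q) else '')
E
```

```text
[0.4783208  0.03463872 0.103     ] [0.51445426 0.08352324 0.09      ] [0.47918818 0.04654796 0.191     ] 0.06078916741266544 -126.47031494742443
0.125 35 [0.4739 0.0479 0.1327]
0.145 38 [0.4754 0.0484 0.1527]
0.165 41 [0.4767 0.0492 0.1727]
0.18 47 [0.4797 0.0471 0.1885]
```

```bash
python3 -m crank '[{"linear":[-0.1,-0.1,0],"rot":[0,0,1],"hand":0},{"linear":[-0.1,-0.1,0],"rot":[0,0,1],"hand":0},{"linear":[-0.1,-0.1,0],"rot":[0,0,1],"hand":0},{"linear":[-0.06,-0.04,0],"rot":[0,0,1],"hand":0},{"linear":[0,0,-0.1],"rot":[0,0,1],"hand":0},{"linear":[0,0,-0.3],"rot":[0,0,1],"hand":0},{"linear":[0,0,-0.3],"rot":[0,0,1],"hand":0},{"linear":[0,0,-0.3],"rot":[0,0,0.8],"hand":0},{"linear":[0,0,0],"rot":[0,0,0],"hand":0}]'
```

```text
clock: 12.02
tool_pos: [0.4466, 0.0188, 0.1722]
orientation: [-24.0, 89.4, 16.2]
force: [-0.8, -0.4, 0.9]
opening: 0.0004
```

```bash
python3 -m crank '[{"linear":[0.19,0.16,-0.05],"rot":[0,0,0],"hand":0},{"linear":[0.15,0.12,-0.02],"rot":[0,0,0],"hand":0},{"linear":[0.14,0.11,-0.02],"rot":[0,0,0],"hand":0},{"linear":[0.14,0.11,-0.07],"rot":[0,0,0],"hand":0},{"linear":[0.14,0.11,-0.07],"rot":[0,0,0],"hand":0}]';python3 - <<'E'
from h import *
s=snap('side','s8')
c=s['image'][200:320,220:380,::-1];cv2.imwrite('pics/s8d.png',cv2.resize(c,None,fx=5,fy=5,interpolation=cv2.INTER_CUBIC))
E
```

```text
clock: 12.65
tool_pos: [0.4958, 0.0581, 0.1598]
orientation: [-25.9, 89.3, 14.2]
force: [-1.6, -0.3, 0.2]
opening: 0.0005
```

View pics/s8d.png

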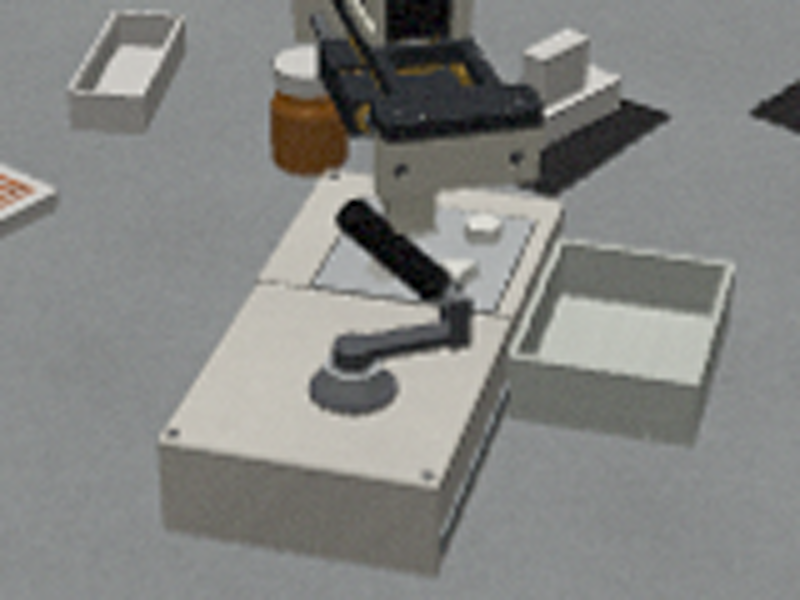

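```bash
python3 -m crank '[{"linear":[0.17,0.13,-0.26],"rot":[0,0,0],"hand":0},{"linear":[0.12,0.1,-0.24],"rot":[0,0,0],"hand":0},{"linear":[0.13,0.1,-0.18],"rot":[0,0,0],"hand":0},{"linear":[0.08,0.06,-0.05],"rot":[0,0,0],"hand":0}]'
```

```text
clock: 13.2
tool_pos: [0.5285, 0.0833, 0.1135]
orientation: [-27.3, 89.3, 12.8]
force: [-0.4, -0.6, 0.6]
opening: 0.0005
```

```bash
python3 -m crank '[{"linear":[0,0,-0.05],"rot":[0,0,0],"hand":0},{"linear":[0,0,-0.03],"rot":[0,0,0],"hand":0}]'
```

```text
clock: 13.45
tool_pos: [0.5303, 0.0833, 0.1105]
orientation: [-32.5, 89.1, 7.7]
force: [-3.8, -4.2, 13.3]
opening: 0.0002
```

```bash
python3 -m crank '[{"linear":[0,0,0.15],"rot":[0.08,0.1,0],"hand":0},{"linear":[0,0,0.7],"rot":[0,0,0.6],"hand":0.5},{"linear":[0,-0.5,0.7],"rot":[0,0,1],"hand":1},{"linear":[0,-0.9,0],"rot":[0,0,1],"hand":1},{"linear":[0,-0.9,0],"rot":[0,0,1],"hand":1},{"linear":[0,-0.9,0],"rot":[0,0,1],"hand":1},{"linear":[0,-0.9,0],"rot":[0,0,0.6],"hand":1}]';python3 - <<'E'
from h import *
s=snap('side','s9');t=snap('top','t9')
c=s['image'][200:320,220:380,::-1];cv2.imwrite('pics/s9d.png',cv2.resize(c,None,fx=5,fy=5,interpolation=cv2.INTER_CUBIC))
c=t['image'][170:310,230:480,::-1];cv2.imwrite('pics/t9d.png',cv2.resize(c,None,fx=3.2,fy=3.2,interpolation=cv2.INTER_CUBIC))
E
```

```text
clock: 14.32
tool_pos: [0.5316, -0.1661, 0.2118]
orientation: [-13.0, 88.9, 54.4]
force: [0.7, 0.4, 0.2]
opening: 0.0546
```

View pics/s9d.png

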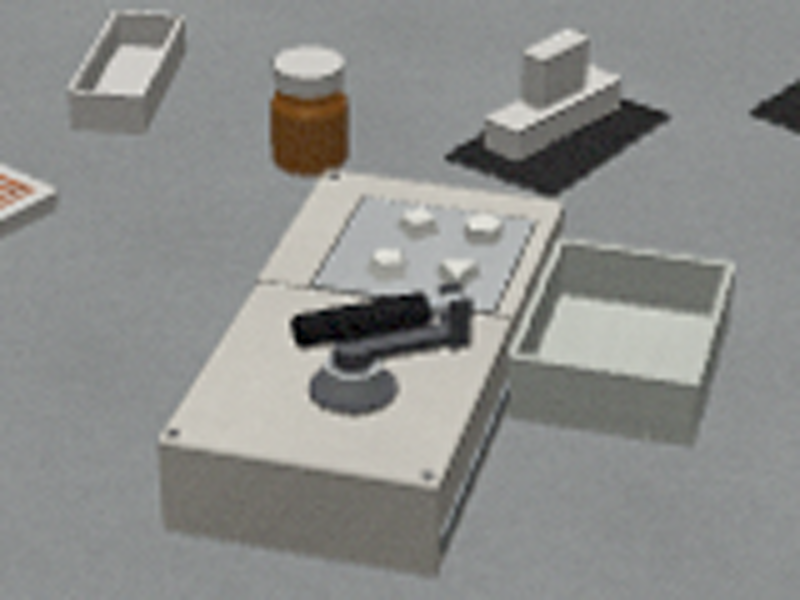

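View pics/t9d.png

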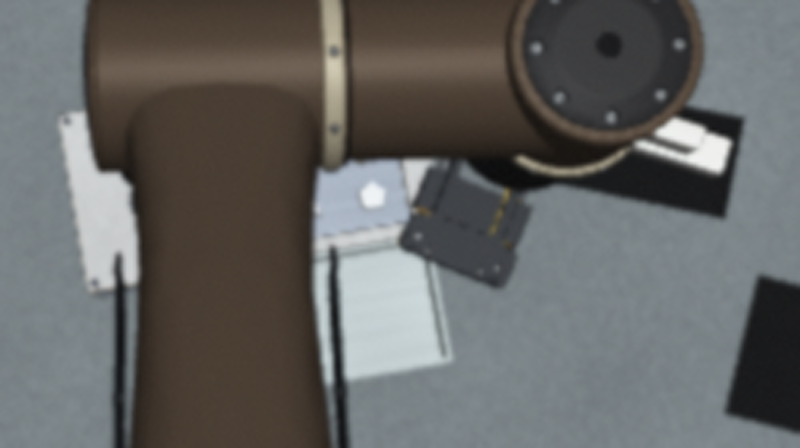

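```bash
python3 - <<'E'
from h import *
W=cloud(load('top0'));s=load('side0');Ws=cloud(s)
for nm,lo,hi in(('all',.018,.08),('grip',.055,.08)):
  for k,X in (('t',W),('s',Ws)):
    m=(X[...,2]>lo)&(X[...,2]<hi)&(abs(X[...,0]-.57)<.06)&(abs(X[...,1]+.35)<.08)
    r=cv2.minAreaRect((X[m][:,:2]*1000).astype(np.float32));print(nm,k,m.sum(),r)
t=load('top0')
c=t['image'][190:245,395:470,::-1];cv2.imwrite('pics/scr.png',cv2.resize(c,None,fx=10,fy=10,interpolation=cv2.INTER_CUBIC))
E
```

```text
all t 497 ((573.5598754882812, -351.59869384765625), (111.43181610107422, 32.456398010253906), 72.45867156982422)
all s 307 ((570.26953125, -346.48590087890625), (116.0147476196289, 34.7865104675293), 69.98579406738281)
grip t 160 ((573.4797973632812, -351.4096984863281), (49.40751647949219, 20.695650100708008), 71.60716247558594)
grip s 77 ((572.2063598632812, -346.6853942871094), (51.136878967285156, 21.583683013916016), 70.65035247802734)
```

View pics/scr.png

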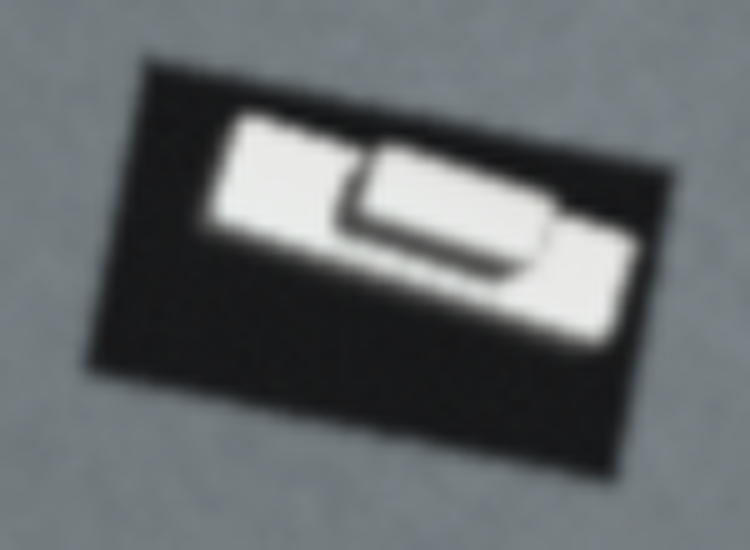

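```bash
python3 -m crank '[{"linear":[0.17,-0.76,-0.2],"rot":[0,0,0.25],"hand":1},{"linear":[0.17,-0.76,-0.4],"rot":[0,0,0.25],"hand":1},{"linear":[0.17,-0.76,-0.5],"rot":[-0.1,0,0.25],"hand":1},{"linear":[0.17,-0.77,-0.5],"rot":[-0.1,0,0.2],"hand":1},{"linear":[0,0,0],"rot":[0,0,0],"hand":1}]';python3 - <<'E'
from h import *
o=monitor.get_obs();print(o['tool_pos'],o['orientation'])
E
```

```text
clock: 15.05
tool_pos: [0.5743, -0.3571, 0.1153]
orientation: [-76.4, 89.1, -4.5]
force: [-0.8, 0.7, 0.2]
opening: 0.0874
[ 0.5743362  -0.35707657  0.11530707] [-76.43429184  89.09204802  -4.48943554]
```

```bash
python3 -m crank '[{"linear":[-0.02,0.13,-0.3],"rot":[0,0.09,0],"hand":1},{"linear":[0,0,-0.5],"rot":[0,0.09,0],"hand":1},{"linear":[0,0,-0.45],"rot":[0,0,0],"hand":0.7},{"linear":[0,0,0],"rot":[0,0,0],"hand":0.5}]'
```

```text
clock: 15.55
tool_pos: [0.5741, -0.3449, 0.0402]
orientation: [-91.2, 89.8, -19.2]
force: [-0.3, 0.9, 1.7]
opening: 0.0731
```

```bash
python3 - <<'E'
from h import *
s=snap('side','s10');print(monitor.get_obs()['tool_pos'],monitor.get_obs()['orientation'])
c=s['image'][170:270,260:400,::-1];cv2.imwrite('pics/s10d.png',cv2.resize(c,None,fx=5.5,fy=5.5,interpolation=cv2.INTER_CUBIC))
E
```

```text
[ 0.57521465 -0.3454222   0.04177934] [-94.06507064  89.68274565 -22.03180323]
```

View pics/s10d.png

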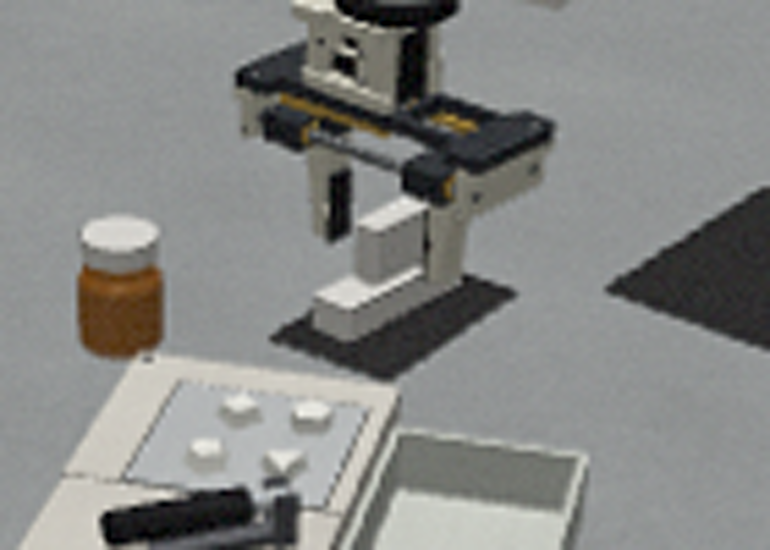

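```bash
python3 -m crank '[{"linear":[-0.02,-0.03,-0.09],"rot":[0,0,0],"hand":0.3},{"linear":[0,0,0],"rot":[0,0,0],"hand":0},{"linear":[0,0,0],"rot":[0,0,0],"hand":0},{"linear":[0,0,0],"rot":[0,0,0],"hand":0}]';python3 - <<'E'
from h import *
o=monitor.get_obs();print(o['tool_pos'],o['orientation'],o['force'],o['opening'])
E
```

```text
clock: 16.1
tool_pos: [0.5764, -0.3472, 0.0406]
orientation: [-92.0, 89.3, -19.9]
force: [0.1, 0.3, -0.1]
opening: 0.0288
[ 0.57637769 -0.34715944  0.04055515] [-92.00606529  89.31451628 -19.9027743 ] [ 0.05299927  0.27070824 -0.09983322] 0.028768506723106414
```

```bash
python3 -m crank '[{"linear":[0,0,-0.06],"rot":[0,0,0],"hand":0},{"linear":[0,0,0],"rot":[0,0,0],"hand":0}]';python3 - <<'E'
from h import *
o=monitor.get_obs();print(o['tool_pos'],o['orientation'],o['force'],o['opening'])
E
```

```text
clock: 16.35
tool_pos: [0.5761, -0.3472, 0.0377]
orientation: [-92.6, 89.3, -20.5]
force: [-0.9, 1.1, 1.7]
opening: 0.0197
[ 0.5760574  -0.34722682  0.03773991] [-92.55601647  89.32162684 -20.46366964] [-0.92528444  1.129425    1.65489689] 0.019719148687682906
```

```bash
python3 -m crank '[{"linear":[0,0,0.5],"rot":[0,0,0],"hand":0},{"linear":[0,0,0.9],"rot":[0,0,0],"hand":0},{"linear":[0,0.2,0.7],"rot":[0,0,0.9],"hand":0},{"linear":[0.1,0.8,0],"rot":[0,0,0.9],"hand":0},{"linear":[0.1,0.9,0],"rot":[0,0,0.9],"hand":0},{"linear":[0.1,0.9,0],"rot":[0,0,0.9],"hand":0},{"linear":[0.1,0.9,0],"rot":[0,0,0.9],"hand":0},{"linear":[0.1,0.8,0],"rot":[0,0,0.9],"hand":0},{"linear":[0,0.2,0],"rot":[0,0,0],"hand":0},{"linear":[0,0,0],"rot":[0,0,0],"hand":0}]';python3 - <<'E'
from h import *
o=monitor.get_obs();p=o['tool_pos'];print(p,o['orientation'],o['force'],o['opening'])
a=np.radians(9.6);R=np.array([[np.cos(a),-np.sin(a)],[np.sin(a),np.cos(a)]]);print('lift',R.T@(p[:2]-[.543,-.071]))
s=snap('side','s11');c=s['image'][140:280,250:410,::-1];cv2.imwrite('pics/s11d.png',cv2.resize(c,None,fx=4,fy=4,interpolation=cv2.INTER_CUBIC))
t=snap('top','t11')
E
```

```text
clock: 17.6
tool_pos: [0.6016, -0.0563, 0.1594]
orientation: [-50.1, 89.8, 49.6]
force: [-0.8, -0.3, -2.4]
opening: 0.0198
[ 0.60162577 -0.05627004  0.1594357 ] [-50.05839757  89.82839906  49.60986359] [-0.75274875 -0.2767201  -2.44835679] 0.019823455061051386
lift [0.06026127 0.00474674]
```

View pics/s11d.png

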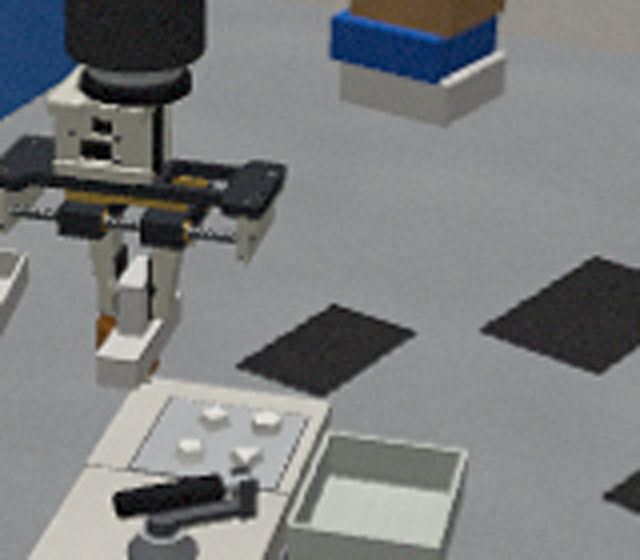

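```bash
python3 -m crank '[{"linear":[0.14,-0.06,-0.3],"rot":[0,0,0],"hand":0},{"linear":[0,0,-0.4],"rot":[0,0,0],"hand":0},{"linear":[0,0,-0.2],"rot":[0,0,0],"hand":0},{"linear":[0,0,0],"rot":[0,0,0],"hand":0}]';cat > lp.py <<'E'
from h import *
o=monitor.get_obs();p=o['tool_pos'];r=o['orientation']
a=np.radians(9.6);R=np.array([[np.cos(a),-np.sin(a)],[np.sin(a),np.cos(a)]]);print('lift',(R.T@(p[:2]-[.543,-.071])).round(4),'under',round(p[2]-.0347,4),'yaw',r[2]-r[0]+90,'pitch',r[1:],'F',o['force'].round(1),'op',o['opening'])
E
python3 lp.py
```

```text
clock: 18.2
tool_pos: [0.6103, -0.0659, 0.1008]
orientation: [-17.4, 89.9, 81.8]
force: [-0.5, -0.3, -3.1]
opening: 0.0198
lift [ 0.0672 -0.0062] under 0.0661 yaw 189.22674825232252 pitch [89.90229475 81.78965309] F [-0.5 -0.3 -3.1] op 0.019784731966736194
```

```bash
python3 -m crank '[{"linear":[0,0.09,-0.05],"rot":[0,0,0.05],"hand":0},{"linear":[0,0,-0.04],"rot":[0,0,0],"hand":0}]';python3 lp.py;python3 -c "
from h import *
s=snap('side','s12');c=s['image'][180:280,250:390,::-1];cv2.imwrite('pics/s12d.png',cv2.resize(c,None,fx=5.5,fy=5.5,interpolation=cv2.INTER_CUBIC))"
```

```text
clock: 18.45
tool_pos: [0.6111, -0.0607, 0.0959]
orientation: [-54.8, 89.9, 44.7]
force: [0.8, 0.2, -2.4]
opening: 0.0194
lift [ 0.0689 -0.0012] under 0.0612 yaw 189.4550869611994 pitch [89.862945   44.69912957] F [ 0.8  0.2 -2.4] op 0.01941824962056336
```

View pics/s12d.png

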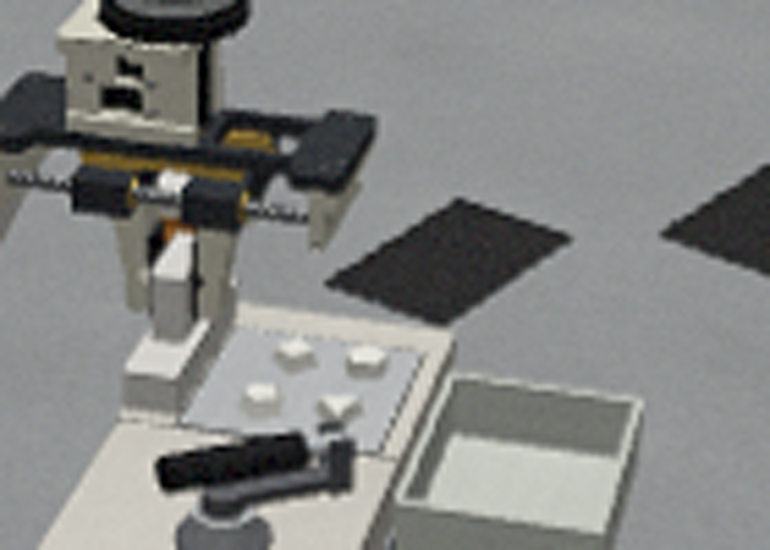

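```bash
python3 -m crank '[{"linear":[0,0.01,-0.03],"rot":[0,0,0],"hand":0},{"linear":[0,0,-0.02],"rot":[0,0,0],"hand":0}]';python3 lp.py
```

```text
clock: 18.75
tool_pos: [0.6113, -0.0601, 0.0946]
orientation: [-77.6, 89.8, 21.9]
force: [-5.9, 1.0, 9.7]
opening: 0.02
lift [ 0.0692 -0.0006] under 0.0599 yaw 189.51626280963688 pitch [89.81986554 21.93946227] F [-5.9  1.   9.7] op 0.020042236805465855
```

```bash
python3 -m crank '[{"linear":[0,0,0.05],"rot":[0,0,0],"hand":0},{"linear":[0,0,0],"rot":[0,0,0],"hand":0}]';python3 lp.py
```

```text
clock: 19.0
tool_pos: [0.6118, -0.0598, 0.0984]
orientation: [-80.1, 89.7, 19.4]
force: [-0.5, 0.5, -1.2]
opening: 0.0199
lift [ 0.0697 -0.0004] under 0.0637 yaw 189.52968937792323 pitch [89.73139017 19.43072671] F [-0.5  0.5 -1.2] op 0.01988779053910741
```

```bash
python3 -m crank '[{"linear":[0,0,-0.025],"rot":[0,0,0],"hand":0},{"linear":[0,0,0],"rot":[0,0,0],"hand":0}]';python3 lp.py
```

```text
clock: 19.25
tool_pos: [0.6117, -0.0597, 0.0966]
orientation: [-78.1, 89.7, 21.4]
force: [-0.2, -0.1, -3.6]
opening: 0.0198
lift [ 0.0696 -0.0003] under 0.0619 yaw 189.52421043983503 pitch [89.73251275 21.43788067] F [-0.2 -0.1 -3.6] op 0.019782413136731087
```

```bash
python3 -m crank '[{"linear":[-0.1,-0.017,0],"rot":[0,0,0],"hand":0},{"linear":[-0.2,-0.034,0],"rot":[0,0,0],"hand":0},{"linear":[-0.2,-0.034,0],"rot":[0,0,0],"hand":0},{"linear":[-0.2,-0.034,0],"rot":[0,0,0],"hand":0}]';python3 lp.py;python3 -c "
from h import *
s=snap('side','s13');c=s['image'][180:280,250:390,::-1];cv2.imwrite('pics/s13d.png',cv2.resize(c,None,fx=5.5,fy=5.5,interpolation=cv2.INTER_CUBIC))"
```

```text
clock: 19.75
tool_pos: [0.5668, -0.0673, 0.096]
orientation: [-74.4, 89.8, 25.1]
force: [0.1, 0.0, -1.6]
opening: 0.0202
lift [ 0.0241 -0.0004] under 0.0613 yaw 189.51340807999344 pitch [89.77254147 25.09445787] F [ 0.1  0.  -1.6] op 0.020154315224575916
```

View pics/s13d.png

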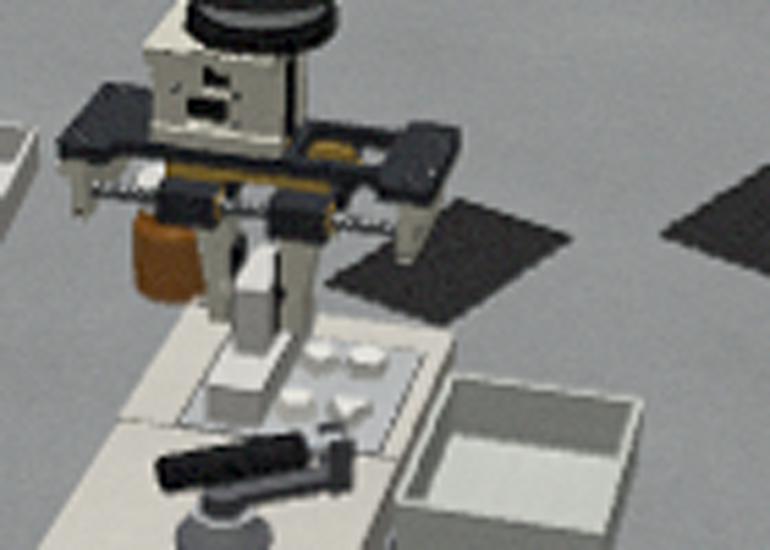

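```bash
python3 -m crank '[{"linear":[-0.2,-0.034,0],"rot":[0,0,0],"hand":0},{"linear":[-0.2,-0.034,0],"rot":[0,0,0],"hand":0},{"linear":[-0.2,-0.034,0],"rot":[0,0,0],"hand":0},{"linear":[-0.2,-0.034,0],"rot":[0,0,0],"hand":0}]';python3 lp.py;python3 -c "
from h import *
s=snap('side','s14');c=s['image'][180:280,250:390,::-1];cv2.imwrite('pics/s14d.png',cv2.resize(c,None,fx=5.5,fy=5.5,interpolation=cv2.INTER_CUBIC))"
```

```text
clock: 20.3
tool_pos: [0.5143, -0.0763, 0.0964]
orientation: [-70.6, 89.8, 28.9]
force: [0.3, 0.0, -2.0]
opening: 0.0199
lift [-0.0291 -0.0004] under 0.0617 yaw 189.49151815613885 pitch [89.7560195  28.91611018] F [ 0.3  0.  -2. ] op 0.019857908924633603
```

View pics/s14d.png

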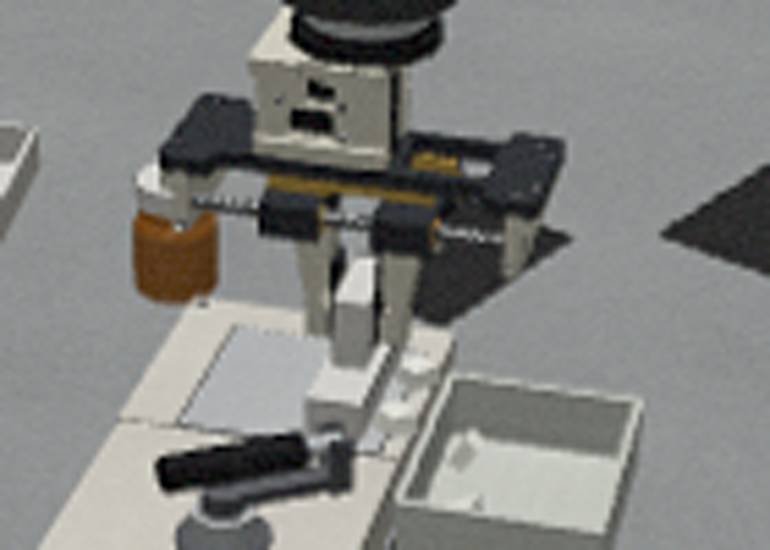

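```bash
python3 -m crank '[{"linear":[-0.18,-0.03,0],"rot":[0,0,0],"hand":0},{"linear":[-0.18,-0.03,0],"rot":[0,0,0],"hand":0},{"linear":[-0.18,-0.03,0],"rot":[0,0,0],"hand":0},{"linear":[-0.08,-0.014,0],"rot":[0,0,0],"hand":0},{"linear":[0,0,0],"rot":[0,0,0],"hand":0}]';python3 lp.py;python3 -c "
from h import *
s=snap('side','s15');c=s['image'][180:280,250:390,::-1];cv2.imwrite('pics/s15d.png',cv2.resize(c,None,fx=5.5,fy=5.5,interpolation=cv2.INTER_CUBIC))"
```

```text
clock: 20.98
tool_pos: [0.4725, -0.0833, 0.0965]
orientation: [-59.7, 89.8, 39.7]
force: [0.6, -0.3, -2.8]
opening: 0.02
lift [-0.0716 -0.0003] under 0.0618 yaw 189.46215946316528 pitch [89.79733433 39.7203583 ] F [ 0.6 -0.3 -2.8] op 0.019968845615066812
```

View pics/s15d.png

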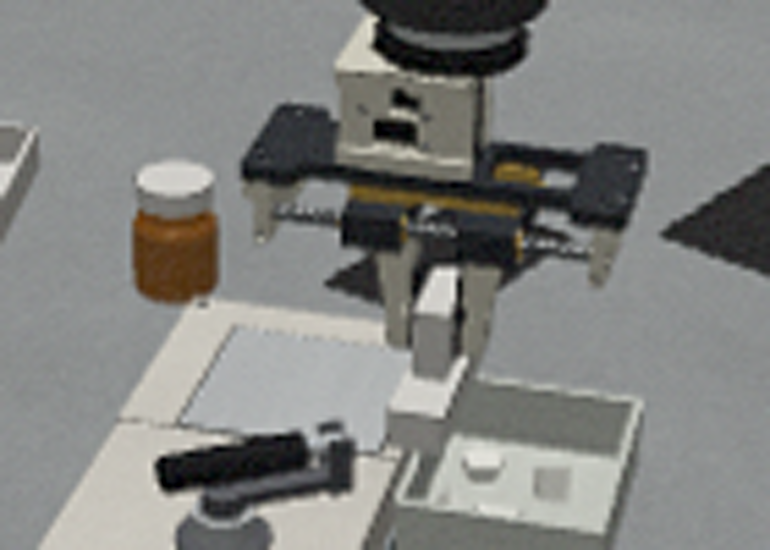

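```bash
python3 -m crank '[{"linear":[0,0,0.4],"rot":[0,0,0],"hand":0},{"linear":[0,0,0.7],"rot":[0,0,0],"hand":0},{"linear":[0.3,-0.3,0.2],"rot":[0,0,-0.7],"hand":0},{"linear":[0.3,-0.8,0],"rot":[0,0,-0.8],"hand":0},{"linear":[0.3,-0.85,0],"rot":[0,0,-0.8],"hand":0},{"linear":[0.3,-0.85,0],"rot":[0,0,-0.8],"hand":0},{"linear":[0.3,-0.85,0],"rot":[0,0,-0.8],"hand":0},{"linear":[0.05,-0.6,0],"rot":[0,0,-0.5],"hand":0},{"linear":[0,0,0],"rot":[0,0,0],"hand":0}]';python3 lp.py;python3 -c "
from h import *
s=snap('side','s16');c=s['image'][180:310,230:390,::-1];cv2.imwrite('pics/s16d.png',cv2.resize(c,None,fx=4.5,fy=4.5,interpolation=cv2.INTER_CUBIC))
s=snap('top','t16');c=s['image'][170:310,230:480,::-1];cv2.imwrite('pics/t16d.png',cv2.resize(c,None,fx=3.2,fy=3.2,interpolation=cv2.INTER_CUBIC))"
```

```text
clock: 22.15
tool_pos: [0.5719, -0.3467, 0.1756]
orientation: [-74.7, 89.7, 2.2]
force: [0.4, 0.2, -3.3]
opening: 0.0197
lift [-0.0175 -0.2767] under 0.1409 yaw 166.97325286002405 pitch [89.73555867  2.24275238] F [ 0.4  0.2 -3.3] op 0.019724398850832794
```

View pics/s16d.png

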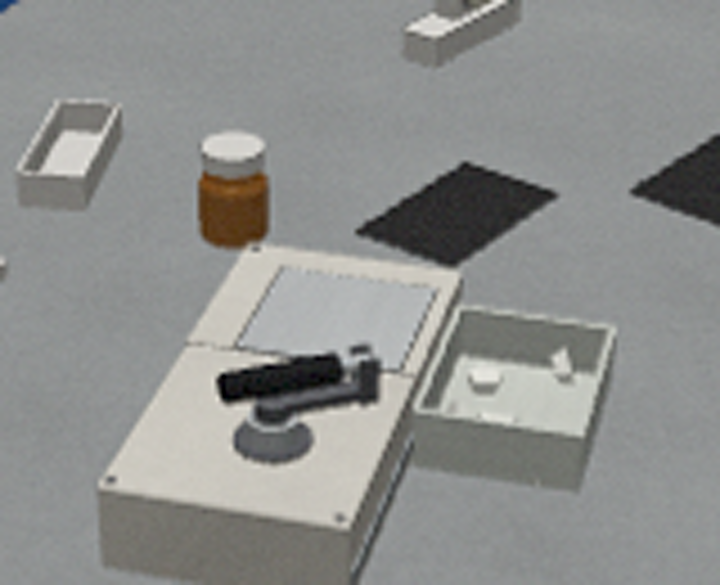

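View pics/t16d.png

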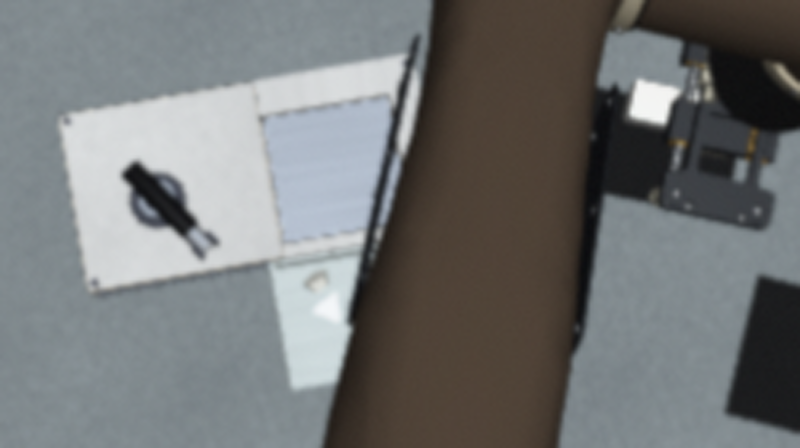

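```bash
python3 -m crank '[{"linear":[-0.09,0.05,-0.6],"rot":[0,0,0.1],"hand":0},{"linear":[0,0,-0.8],"rot":[0,0,0],"hand":0},{"linear":[0,0,-0.6],"rot":[0,0,0],"hand":0},{"linear":[0,0,-0.12],"rot":[0,0,0],"hand":0},{"linear":[0,0,0],"rot":[0,0,0],"hand":0}]';python3 lp.py
```

```text
clock: 22.88
tool_pos: [0.5686, -0.3367, 0.0494]
orientation: [-83.2, 89.4, -5.1]
force: [0.4, 0.9, -1.9]
opening: 0.0202
lift [-0.019  -0.2663] under 0.0147 yaw 168.09991132616813 pitch [89.42150743 -5.12364222] F [ 0.4  0.9 -1.9] op 0.020160877009860096
```

```bash
python3 -m crank '[{"linear":[-0.03,-0.12,-0.1],"rot":[0,0.12,0],"hand":0},{"linear":[0,0,-0.07],"rot":[0,0,0],"hand":0},{"linear":[0,0,-0.03],"rot":[0,0,0],"hand":0}]';python3 lp.py
```

```text
clock: 23.25
tool_pos: [0.5693, -0.3449, 0.0409]
orientation: [-111.0, 89.7, -32.8]
force: [-0.3, 0.4, -2.3]
opening: 0.0199
lift [-0.0198 -0.2745] under 0.0062 yaw 168.16859398174964 pitch [ 89.67752496 -32.84104441] F [-0.3  0.4 -2.3] op 0.019932574762562348
```

```bash
python3 -m crank '[{"linear":[0,0,-0.05],"rot":[0,0,0],"hand":0},{"linear":[0,0,-0.03],"rot":[0,0,0],"hand":0}]';python3 lp.py
```

```text
clock: 23.5
tool_pos: [0.5696, -0.3453, 0.0376]
orientation: [-111.6, 89.6, -33.4]
force: [-4.7, 5.7, 16.0]
opening: 0.0202
lift [-0.0195 -0.2749] under 0.0029 yaw 168.17695268415864 pitch [ 89.60678717 -33.41151483] F [-4.7  5.7 16. ] op 0.020151341486055213
```

Standing on the mat (16 N contact). Release and retreat upward.

```bash
python3 -m crank '[{"linear":[0,0,0.02],"rot":[0,0,0],"hand":0.3},{"linear":[0,0,0],"rot":[0,0,0],"hand":0.8},{"linear":[0,0,0],"rot":[0,0,0],"hand":0.8},{"linear":[0,0,0.4],"rot":[0,0,0],"hand":0.8},{"linear":[0,0,0.9],"rot":[0,0,0],"hand":0.8},{"linear":[0,0,0.9],"rot":[0,0,0],"hand":0.8},{"linear":[-0.5,-0.7,0.2],"rot":[0,0,0],"hand":0.8},{"linear":[-0.6,-0.8,0],"rot":[0,0,0],"hand":0.8},{"linear":[-0.6,-0.8,0],"rot":[0,0,0],"hand":0.8},{"linear":[-0.6,-0.8,0],"rot":[0,0,0],"hand":0.8},{"linear":[-0.6,-0.8,0],"rot":[0,0,0],"hand":0.8},{"linear":[-0.6,-0.8,0],"rot":[0,0,0],"hand":0.8},{"linear":[0,0,0],"rot":[0,0,0],"hand":0.8}]';python3 -c "
from h import *
s=snap('side','s17');c=s['image'][180:310,230:390,::-1];cv2.imwrite('pics/s17d.png',cv2.resize(c,None,fx=4.5,fy=4.5,interpolation=cv2.INTER_CUBIC))
s=snap('top','t17');c=s['image'][170:310,230:480,::-1];cv2.imwrite('pics/t17d.png',cv2.resize(c,None,fx=3.2,fy=3.2,interpolation=cv2.INTER_CUBIC))"
```

```text
clock: 25.12
tool_pos: [0.3532, -0.6351, 0.1881]
orientation: [-120.2, 89.4, -41.8]
force: [0.4, -0.0, -0.4]
opening: 0.07
```

View pics/s17d.png

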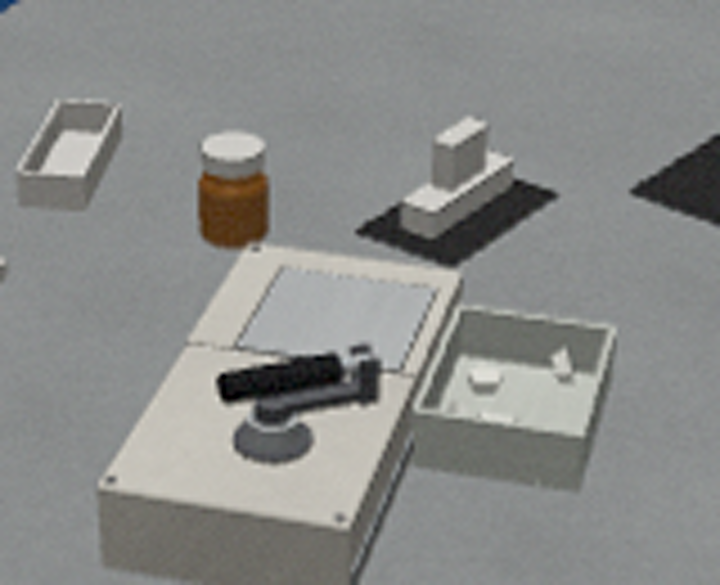

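View pics/t17d.png

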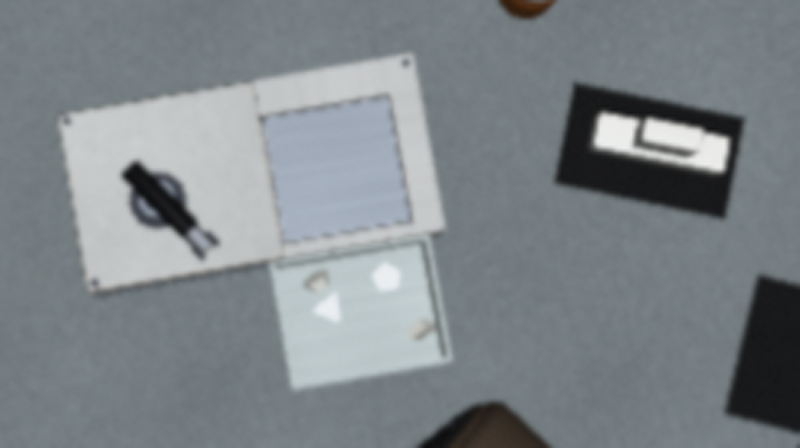

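```bash
python3 - <<'E'
from h import *
o=np.array([.543,-.0735]);a=np.radians(9.6);R=np.array([[np.cos(a),-np.sin(a)],[np.sin(a),np.cos(a)]])
for n in('t17','s17','t0' if 0 else 't9'):
    W=cloud(load(n));oo=o if n[0]=='t' else np.array([.541,-.067]);L=(W[...,:2]-oo)@R;z=W[...,2]
    f=lambda m:(np.nanmean(z[m]).round(4),int(m.sum()))
    m=(abs(L[...,0])<.045)&(abs(L[...,1])<.045);c=(abs(L[...,0]-.07)<.008)&(abs(L[...,1])<.06);c2=(abs(L[...,1]-.075)<.01)&(abs(L[...,0])<.045)
    print(n,'deck',f(m),'casing',f(c),f(c2))
    hm=(z>.105)&(z<.125)&(abs(W[...,0]-.51)<.06)&(abs(W[...,1]-.07)<.06)
    P=W[hm]
    if len(P)>20:
        A=np.c_[P[:,:2],np.ones(len(P))];u=np.array([.777,.629]);s=P[:,:2]@u
        print('handle slope',np.polyfit(s,P[:,2],1)[0],len(P),P[:,2].mean())
        q=P[:,:2]-P[:,:2].mean(0);v=np.linalg.svd(q)[2][0];print('dir',np.degrees(np.arctan2(v[1],v[0])))
for p,nm in(((317,281),'a'),((328,308),'b'),((385,277),'c'),((424,329),'d')):
    t=load('t17');print(nm,dep(t,p[0]/3.2+229.6,p[1]/3.2+169.6,0).round(4))
ob=monitor.get_obs();print(ob['clock'],ob['qvel'].round(2))
E
```

```text
t17 deck (np.float64(0.0607), 1140) casing (np.float64(0.06), 270) (np.float64(0.0594), 255)
handle slope 0.030278106000146274 221 0.11061447202846326
dir -135.4374309629991
s17 deck (np.float64(0.0608), 466) casing (np.float64(0.0595), 111) (np.float64(0.0607), 8)
handle slope 0.017894772439077094 173 0.10937881410165091
dir 45.60078186836421
t9 deck (np.float64(0.5403), 2689) casing (np.float64(nan), 0) (np.float64(0.6384), 574)
a [ 0.4531 -0.0575  0.0207]
b [ 0.4308 -0.0672  0.0074]
c [ 0.4564 -0.1155  0.0171]
d [ 0.4115 -0.1469  0.0283]
25.225 [ 2.17 -0.71 -0.56 -0.03  0.07 -0.26]<stdin>:5: RuntimeWarning: Mean of empty slice
```

```bash
python3 - <<'E'
from h import *
a=np.radians(9.6);R=np.array([[np.cos(a),-np.sin(a)],[np.sin(a),np.cos(a)]])
for n,oo in(('t17',[.543,-.0735]),('s17',[.541,-.067])):
    s=load(n);W=cloud(s);L=(W[...,:2]-oo)@R;z=W[...,2];x,y=L[...,0],L[...,1]
    deck=(abs(x)<.046)&(abs(y)<.046)&(z>.05)
    cas=(z>.05)&(z<.07)&(x<.08)&(x>-.06)&(y>-.075)&(y<.1)&((abs(x)>.059)|(abs(y)>.059))
    A=lambda m:np.c_[x[m],y[m],np.ones(m.sum())]
    M=np.r_[np.c_[A(deck),np.ones(deck.sum())],np.c_[A(cas),np.zeros(cas.sum())]];b=np.r_[z[deck],z[cas]]
    c,res,_,_=np.linalg.lstsq(M,b,rcond=None);sd=np.sqrt(res[0]/len(b)/deck.sum());print(n,'deck above casing mm',c[3]*1e3,'+-',sd*2e3)
    g=s['image'].max(-1);hm=(z>.1)&(z<.125)&(abs(W[...,0]-.51)<.06)&(abs(W[...,1]-.07)<.06)&(g<45)
    P=W[hm];print(len(P));u=np.array([.707,.707]);q=P[:,:2]@u
    for lo in np.linspace(q.min(),q.max(),5)[:-1]:
        k=(q>=lo)&(q<lo+(np.ptp(q))/4);print(round(lo,3),np.percentile(P[k,2],80).round(4))
E
```

```text
t17 deck above casing mm 0.9669212489514986 +- 0.1821436670557338
150
0.381 0.1141
0.397 0.1125
0.414 0.1134
0.43 0.1148
s17 deck above casing mm 1.0570962935992625 +- 0.13425608139193482
165
0.365 0.1115
0.387 0.1116
0.409 0.1116
0.431 0.1114
```

```bash
python3 -m crank '[{"linear":[0,0,0],"rot":[0,0,0],"hand":0.8},{"linear":[0,0,0],"rot":[0,0,0],"hand":0.8}]'; python3 -c "
from plant import ticket
print(ticket.close_job())"
```

```text
clock: 25.48
tool_pos: [0.3575, -0.6311, 0.1886]
orientation: [-116.3, 89.3, -37.5]
force: [-0.6, 0.4, -0.2]
opening: 0.07
the job is handed in; nothing more can be done
None
```

The job is done and handed in at about 25.5 s of the 72 s allowed. I swung the handle upright and cranked clockwise to the top stop, where it pushed back at about 42 N. I then pressed the handle flat with about 13 N, wiped all four pieces into the tray in one pass, stood the scraper on its mat and backed off.

**Last checks:**
- **Deck:** it stands 0.97 mm (top view) and 1.06 mm (side view) above the casing, as it should at the stop (1 mm).
- **Handle:** the sleeve lies level; its top is at 111–112 mm from the side and 112.5–115 mm from above, against 113 mm expected.
- **Pieces:** all four are in the tray, two of them tilted, and the deck is empty. The gripper fingers stayed well above the pieces throughout.
- **Scraper:** it stands inside its mat.
- **Bystanders:** the arm went nowhere near the rack or timer, and the jar shows unmoved in the side view. I made no separate measurement of them at the end.

**What disagreed:**
- The two cameras differed by about 5 mm in y. I settled it by how the fingers closed on the handle.
- At the stop the gripper's position suggested a crank angle 7–9° further round than the pictures do. The force at the stop and the deck height both say it is fully up.
- After I let go of the handle at the stop, before folding it, the side camera showed it leaning about 6° inward. It had been pressed against its upright stop during cranking.

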